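# Dry run on a hand-cranked welding positioner

### The arm

A 6-joint arm with a two-finger parallel gripper is mounted at the origin on the work surface. World frame = base frame: x ahead of the robot, y to its left, z up, the work surface at z = 0. Lengths are in m, angles in rad, forces in N, time in s.
With the tool pointing down it reaches from about 0.35 to 0.975 m from the base axis. Payload 4.9 kg.
Tool frame: the origin (TCP) lies at the very end of the fingers, on their centre line; the grasp point (between the pads) lies 19 mm behind it; z points along the fingers, y is the line along which they close (so a half turn about z gives the same grasp; the last joint's range is limited). The gripper opens to 85 mm and grips with 20 to 120 N. Pads are 22 mm wide; open, the fingers measure 114 mm over their backs; the gripper's body (76 mm by 85 mm) begins 54 mm behind the grasp point. The pads swing forward as they close: fully open they stand 13 mm farther back than shut.
Start: joints at [1.016, 0.053, 1.613, -0, 1.476, -0.119], TCP at [0.264, 0.567, 0.231] pointing down, gripper open.
Joint ranges: [-3.01, 3.01], [-1.01, 2.22], [0.06, 2.58], [-1.02, 4.17], [0.09, 2.62], [-3.14, 3.14]. Speed limits (rad/s): [2.57, 2.57, 3.14, 3.14, 3.14, 3.14].

### API

Orientations are given as a unit quaternion [w, x, y, z].
In Python, from rig import readout, vision, arm gives the robot as it stands.
- The arm moves only by the tool servo_tool, never from a script. Its argument "steps" is a list of rows, each a list of 7 numbers: the turn, a rotation vector about the tool's x, y, z in rad, then the shift along the tool's x, y, z in m, then the closure in counts, from 0 (fully open) to 255 (shut). A call has exactly 10 rows; each row is the pose to reach, as a shift and turn from the pose commanded when the call began, along the tool's axes at that moment; what a row does not reach only later rows make up. A row lasts 1/10 s, in which the tool goes at most 50 mm and 8.59 degrees, less where a joint would pass 70% of its speed; a pose out of reach is approached as far as the arm can. A call with a gripper value outside its range is refused whole. The fingers move at their own pace and stop on an object; "grip_force" is the grip in N (left out, the last holds). Time passes only in rows, so rows that repeat a pose let the fingers close, or fill a call up. It gives the time, the measured TCP pose, the force, the opening and the grip force at its end, in the units of the state.
- readout.state(): the state, without advancing time (a new reading comes with each control period).
- vision.snapshot(name): name is "scene" or "side" or "wrist"; returns a dict with "pixels" (400x640x3 uint8, blue, green, red), "K" (3x3 intrinsics, pixels), "R" (3x3) and "t" (3): a world point X has camera coordinates R X + t. Camera axes: x right, y down, z forward; pixel columns grow to the right and rows downward; lengths in m; the calibration is good to about 2 mm. A picture is of the moment at which its call begins. There is no depth.
- arm.close_job(): hands the job in; it is judged then, once.
Trained networks look in a picture, given as the dict that the camera call returned (one of the last four; its "shot" number tells which), for a name from the list of things; names that differ only in an ending like _2 or _b are one class to them, and where a whole thing is asked for, a point or a joint stands for the part that bears it (a point fixed in the world has none). Each returns a list of dicts, best first, with "confidence" (0 to 1); they miss things now and then, are a little off and sometimes report something else, mostly with a low value. They report only what shows in the picture. A call takes as long as a camera call.
- vision.masks_of(picture, target): "region" (400x640 bool, what is visible of it) and "rect" ([left, top, width, height] in pixels, round what is visible of it).
The state is a dict: "t": time; "joint_positions": joint angles; "qvel": joint speeds; "tau": joint torques, N m; "tool_pos": TCP position; "orientation": TCP orientation; "force": force on the tool from outside, world axes, zero at the start; "ft_torque": the same for the moment, N m; "width": opening from 0.0 (shut) to 1.0 (fully open); "finger_force": force on a finger pad.
Only numpy, scipy, OpenCV 4.12 (cv2) and the standard library are available. Lean on these libraries where they do the work, as an engineer would, in place of code of your own. Each camera call takes 0.05 s, during which the arm holds its last target. There are 200 camera calls.

### The job

Give the part tacked up in the hand-cranked welding positioner its dry run: take the crank handle and turn it two full turns clockwise, as seen from the crank's end, slowly and under control, so that the heavy lug neither falls back on the way up nor runs away once it is over the top, and without straining the handle. Finish with the lug hanging straight down as it was, let go, and gently press the lock pin on top of the positioner fully home.

Things in the scene. Friction and masses are not known exactly. Their poses are not given: they have to be found in the camera images.
- positioner: Bench welding positioner: grey housing 120 x 100 mm, 212 mm high, on a bolted 200 x 170 mm base plate. Origin: centre of the plate's underside; z up. Its level spindle runs along y, 165 mm above the bench: crank at the -y end; at +y a 110 mm index disc (y 54 to 70 mm), a 100 mm three-jaw chuck (to y 119) and the part, a 60 mm pipe stub (to y 204) with a lug welded on.
- boss (a point): Middle of the steel boss (56 mm diameter, 42 mm long) at the lug's end, 112 mm off the spindle's axis. It is the heavy side: lifting it through level takes 0.6 to 1.05 N m, 7 to 16 N at the handle; past the top it pulls as hard the other way. Bearing drag is 0.06 N m, about 0.2 when turned at 1 rad/s.
- crank_axis (a point): Point on the spindle's axis, beside the middle of the handle's length; fixed, axes as the positioner's (y from crank to chuck). The handle is a round black plastic sleeve, 28 mm in diameter, parallel to the axis and reaching 52 mm either way from this point in y. At spindle angle a its centre lies throw x (sin a, cos a) from here in (x, z); for the throw see crank_root.
- crank_root (a point): Point on the axis in the 30 mm wide slotted crank arm; turns with it, z along the arm to the handle, which is clamped in the slot 67 to 83 mm from the axis (the throw: fixed, not measured; see or feel it). The sleeve spins freely, 0.4 mm play, on a slender 12 mm pin (handle_pin): pushing or pulling the handle any way must stay under 35 N; squeezing it does not load the pin.
- spindle (a joint): Angle of crank, disc, chuck and part, rad. 0: lug straight down, handle straight above the axis; starts within 0.07 of 0. Grows clockwise seen from the crank's end: handle from the top towards the positioner's +x, then down. Counts past full turns: two are 12.566. Over 3 rad/s is running away, over 1.2 rad/s backwards is falling back; pausing is no fault. Left hanging it rests within 0.1 of 0.
- lock_pin (a joint): Travel of the upright lock pin, m: 0 drawn out (start), 0.016 home. Pressed straight down against 4 N of friction; stays where left. It is 12 mm thick with a 9 mm taper, 3 mm above the disc; it enters a 14 mm notch in the rim that is under it only with the lug straight down. Within about 0.06 rad the taper centres the disc; else it stops on the rim. Over 40 N on the knob is ramming.
- knob_top (a point): Centre of the top of the lock pin's knob (black, 26 mm in diameter, 22 mm high) above the disc, at x 0, y 62 mm of the positioner; 287 mm above the bench when drawn out, 271 mm when home. It moves with the pin; nothing near it stands higher than 248 mm.

How it is judged:
On the way, in this order (a step that is already met when the one before it is completed fails the run):
1. the part has been cranked through its first full turn, with the lock pin still out (value of joint spindle above 6.1 rad and value of joint lock_pin below 0.003 m).
2. the part has been cranked through its second full turn, with the lock pin still out (value of joint spindle above 12.45 rad and value of joint lock_pin below 0.003 m), for 0.1 s.
At the end, for the whole second after the job is handed in: after exactly two turns the lug hangs straight down within 0.06 rad and at rest, and the lock pin is home in the notch (at least 13.5 of its 16 mm) (value of joint spindle between 12.506 and 12.626 rad and value of joint lock_pin above 0.0135 m and velocity of joint spindle between -0.1 and 0.1 rad/s); the robot touches nothing.
It fails at once if the crank handle is strained: its pin carries more than 35 N (contact force between handle_pin and positioner above 35 N).
It fails at once if the part runs away (velocity of joint spindle above 3 rad/s).
It fails at once if the part falls back (value of joint spindle between 0.4 and 12.1 rad and velocity of joint spindle below -1.2 rad/s).
It fails at once if the lock pin is rammed (contact force between anything else and lock_knob above 40 N).
It also fails if it takes over 72 s, if anything falls off the work surface, if the arm or the gripper's body presses on something with over 40 N, if the wrist force passes 120 N, or if a joint passes its speed limit or range.

## Working session

There is one attempt and no reset: what is moved stays moved. The work goes in short steps, Python scripts to look and compute and a tool call to move; the robot and the scene stay as the last step left them, time stands still between calls to the robot, and variables do not carry over. Pictures are saved under pics/ and viewed, at most 10 in all, crops included, and the job is handed in when it is done.

Besides the shell and the picture viewer there is one more tool, called in YAML: its name, and indented under it one key for each argument. servo_tool: Moves the arm, as the interface text tells. Its arguments: {"type":"object","properties":{"steps":{"type":"array"},"grip_force":{"type":"number"}},"required":["steps"]}

```bash
mkdir -p pics; ls; python3 - <<'E'
from rig import readout, vision
import cv2,numpy as np
s=readout.state(); print(s)
for n in ("scene","side"):
    p=vision.snapshot(n); cv2.imwrite(f"pics/{n}0.png",p["pixels"])
    print(n,p["K"].tolist(),p["R"].tolist(),p["t"].tolist())
    for t in ("positioner","boss","crank_root","handle_pin","lock_pin","knob_top"):
        try:
            for m in vision.masks_of(p,t)[:2]:
                r=m["region"]; ys,xs=np.nonzero(r); print(t,m["confidence"],m["rect"],xs.mean(),ys.mean())
        except Exception as e: print(t,e)
E
```

```text
pics
{'t': 0.0, 'joint_positions': array([ 1.01600454e+00,  5.33821811e-02,  1.61431402e+00, -7.22904836e-07,
        1.47600623e+00, -1.19026295e-01]), 'qvel': array([-0.00155669, -0.00086248, -0.00031979,  0.00099358, -0.00053818,
       -0.00022496]), 'tau': array([ 5.06423839e-04, -3.93667638e+01, -3.70183110e+01, -1.06988006e-05,
        6.79108649e-03,  5.22571554e-06]), 'tool_pos': array([0.26349385, 0.56604272, 0.23003537]), 'orientation': array([-3.48376744e-04,  2.16162757e-01,  9.76356774e-01, -9.95703332e-04]), 'force': array([ 0.5384794 , -0.23016765,  0.64369336]), 'ft_torque': array([ 0.02183796, -0.04068578,  0.00806218]), 'finger_force': 0.0, 'width': 0.9977087872096302}
scene [[510.47065487990506, 0.0, 318.7769549966919], [0.0, 510.47065487990506, 195.5481164489001], [0.0, 0.0, 1.0]] [[-0.1038523499464281, 0.9945906758845734, 0.0020191221041220434], [0.7828980994708159, 0.08299974778095312, -0.6165886860081704], [-0.6134209445850286, -0.06245341713441214, -0.7872828687534398]] [-0.031370939516480886, -0.34385245066369075, 1.3130053589519168]
positioner 0.67 [120.9, 
[... 693 characters left out ...]
97285749515014], [0.559944425218771, 0.5710698816034043, -0.6002844583960952]] [-0.3393171901505013, 0.4463705715501313, 0.5809100888468693]
positioner 0.64 [278.3, 172.4, 199.2, 191.5] 360.5073371712383 267.65554803025174
boss 0.83 [276.4, 178.5, 203.8, 117.5] 363.4765625 239.64895833333333
crank_root 0.81 [277.2, 175.4, 203.8, 121.8] 363.5726204665418 239.5792610250298
crank_root 0.55 [337.0, 173.8, 10.8, 23.1] 342.78210116731515 182.10894941634243
handle_pin it knows: boss, crank_axis, crank_root, knob_top, lock_pin, positioner, spindle
lock_pin 0.83 [336.1, 171.5, 12.5, 24.2] 342.8582677165354 182.0236220472441
knob_top 0.6 [334.8, 174.8, 19.5, 22.5] 342.81545064377684 181.96137339055795
```

```bash
python3 - <<'E'
import cv2,numpy as np
a=cv2.imread("pics/scene0.png")[110:330,100:420]; b=cv2.imread("pics/side0.png")[150:380,250:500]
a=cv2.resize(a,None,fx=2.4,fy=2.4,interpolation=cv2.INTER_CUBIC); cv2.imwrite("pics/a.png",a)
b=cv2.resize(b,None,fx=2.5,fy=2.5,interpolation=cv2.INTER_CUBIC); cv2.imwrite("pics/b.png",b)
E
```

```text
(no output)
```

View pics/a.png

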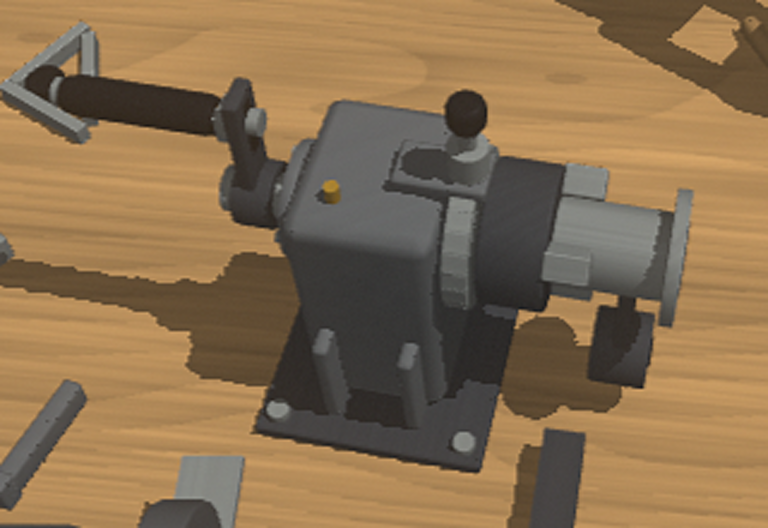

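View pics/b.png

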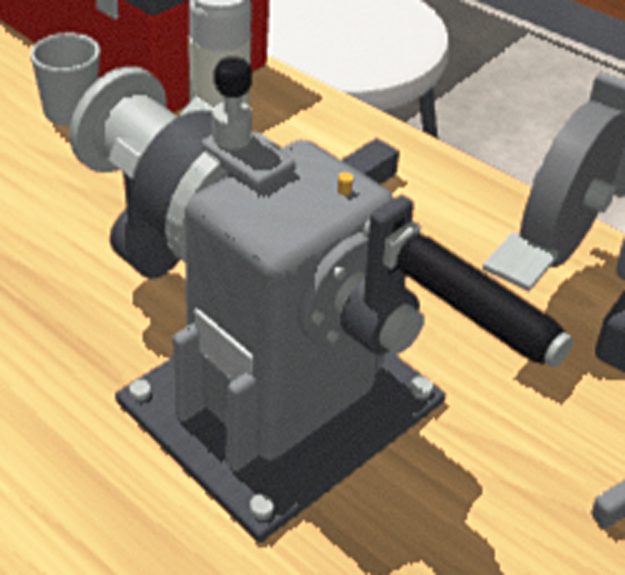

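Both views show it clearly: in the scene crop the knob is at (466,113), the sleeve runs (63,98) to (217,114), and the plate corners are at (257,430) and (482,470). In the side crop the knob is at (233,77), the sleeve runs (548,345) to (412,250), and the plate corners are at (118,397), (262,540) and (445,397).

```bash
cat > fit.py <<'E'
import numpy as np
from scipy.optimize import least_squares
C={"scene":(np.array([[510.47,0,318.777],[0,510.47,195.548],[0,0,1]]),np.array([[-0.10385235,0.99459068,0.00201912],[0.7828981,0.08299975,-0.61658869],[-0.61342094,-0.06245342,-0.78728287]]),np.array([-0.03137094,-0.34385245,1.31300536])),
"side":(np.array([[454.701,0,324.518],[0,454.701,207.7506],[0,0,1]]),np.array([[0.70891466,-0.70522849,-0.009632],[-0.42883825,-0.42015707,-0.79972857],[0.55994443,0.57106988,-0.6002845]]),np.array([-0.33931719,0.44637057,0.58091009]))}
def proj(c,X):
    K,R,t=C[c]; p=K@(R@X+t); return p[:2]/p[2]
o={"scene":lambda u,v:np.array([100+u/2.4,110+v/2.4]),"side":lambda u,v:np.array([250+u/2.5,150+v/2.5])}
def W(q,X):
    c,s=np.cos(q[2]),np.sin(q[2]); return np.array([q[0]+c*X[0]-s*X[1],q[1]+s*X[0]+c*X[1],X[2]])
P=[("scene",(466,113),"k"),("side",(233,77),"k"),("scene",(257,432),(.1,-.085,0)),("scene",(482,472),(.1,.085,0)),
("side",(118,399),(-.1,.085,0)),("side",(262,542),(-.1,-.085,0)),("side",(445,399),(.1,-.085,0)),
("scene",(63,98),"o"),("scene",(217,114),"i"),("side",(548,344),"o"),("side",(412,250),"i")]
def res(q):
    r=[]
    for c,uv,n in P:
        if n=="k": X=(0,.062,.276)
        elif n in("o","i"): X=(q[4]*np.sin(q[5]),q[3]+(.052 if n=="i" else -.052),.165+q[4]*np.cos(q[5]))
        else: X=n
        r+=list(proj(c,W(q,X))-o[c](*uv))
    return np.array(r)
if __name__=="__main__":
    f=least_squares(res,[.5,.0,0,-.15,.075,0],loss="soft_l1")
    print(f.x.round(4)); print(res(f.x).reshape(-1,2).round(1).tolist())
    q=f.x; print("knobtop",W(q,(0,.062,.287)),"axis",W(q,(0,q[3],.165)))
E
python3 fit.py
```

```text
[ 0.5756 -0.0065 -0.0766 -0.1565  0.0697 -0.0681]
[[-0.4, 0.3], [-0.8, -0.4], [-0.2, 1.9], [-0.4, 1.1], [-2.0, 0.9], [-0.4, 1.0], [-0.0, -0.1], [0.5, -1.0], [-0.3, 1.2], [2.0, 0.3], [-1.5, -0.3]]
knobtop [0.58032097 0.05535276 0.287     ] axis [ 0.56360001 -0.16253189  0.165     ]
```

```bash
cat > h.py <<'E'
import numpy as np
from rig import readout
from scipy.spatial.transform import Rotation as Ro
np.set_printoptions(precision=4,suppress=True)
Q=[.5756,-.0065,-.0766]
def st():
    s=readout.state(); w=s["orientation"]; return s,Ro.from_quat([w[1],w[2],w[3],w[0]])
def goto(p,yaw=Q[2]):
    s,R=st(); y=np.array([np.cos(yaw),np.sin(yaw),0]); z=np.array([0,0,-1.]); T=np.column_stack([np.cross(y,z),y,z])
    print("t",s["t"],"pos",s["tool_pos"],"F",s["force"],"w",s["width"])
    print("rot",(R.inv()*Ro.from_matrix(T)).as_rotvec(),"shift",R.inv().apply(np.array(p)-s["tool_pos"]))
E
python3 -c "
from h import *
goto([.5572,-.1841,.33])"
```

```text
t 0.6 pos [0.2638 0.5666 0.2313] F [ 0.7692 -0.5079  0.0429] w 1.0006265995928767
rot [ 0.0001 -0.      1.2116] shift [-0.5828 -0.5566 -0.0987]
```

servo_tool:
  steps:
    - [0, 0, 0.12, 0, 0, -0.045, 0]
    - [0, 0, 0.24, 0, 0, -0.09, 0]
    - [0, 0, 0.36, 0, 0, -0.13, 0]
    - [0, 0, 0.48, -0.035, -0.033, -0.13, 0]
    - [0, 0, 0.6, -0.07, -0.066, -0.13, 0]
    - [0, 0, 0.72, -0.105, -0.1, -0.13, 0]
    - [0, 0, 0.84, -0.14, -0.133, -0.13, 0]
    - [0, 0, 0.96, -0.175, -0.166, -0.13, 0]
    - [0, 0, 1.08, -0.21, -0.2, -0.13, 0]
    - [0, 0, 1.21, -0.245, -0.233, -0.13, 0]

```text
t: 1.6
tool_pos: [0.3878, 0.2501, 0.3616]
orientation: [0.0, 0.735, 0.678, 0.001]
force: [0.7, 0.6, -0.1]
width: 0.999
finger_force: 0.0
```

```bash
python3 -c "
from h import *
goto([.5572,-.1841,.33])"
```

```text
t 1.6 pos [0.3878 0.2501 0.3616] F [ 0.7394  0.6388 -0.068 ] w 0.9992671669031538
rot [ 0.001  -0.0004 -0.0031] shift [-0.4194  0.2034  0.0316]
```

servo_tool:
  steps:
    - [0, 0, 0, -0.042, 0.02, 0, 0]
    - [0, 0, 0, -0.084, 0.041, 0, 0]
    - [0, 0, 0, -0.126, 0.061, 0, 0]
    - [0, 0, 0, -0.168, 0.081, 0, 0]
    - [0, 0, 0, -0.21, 0.102, 0, 0]
    - [0, 0, 0, -0.252, 0.122, 0, 0]
    - [0, 0, 0, -0.294, 0.143, 0, 0]
    - [0, 0, 0, -0.336, 0.163, 0.01, 0]
    - [0, 0, 0, -0.378, 0.183, 0.02, 0]
    - [0, 0, 0, -0.42, 0.203, 0.031, 0]

```text
t: 2.6
tool_pos: [0.559, -0.1842, 0.3304]
orientation: [0.001, 0.733, 0.68, 0.0]
force: [1.0, 0.6, -0.6]
width: 0.998
finger_force: 0.0
```

```bash
python3 - <<'E'
from h import *
from rig import vision
import cv2
goto([.5572,-.1841,.33])
p=vision.snapshot("wrist"); im=p["pixels"].copy(); K,R,t=map(np.array,(p["K"],p["R"],p["t"]))
def pr(X): u=K@(R@np.array(X)+t); return u[:2]/u[2]
c,s=np.cos(Q[2]),np.sin(Q[2])
for y in (-.1565-.052,-.1565+.052):
    xl,z=.0697*np.sin(-.068),.165+.0697*np.cos(.068)
    for dx in(-.014,0,.014):
        x=xl+dx; uv=pr((Q[0]+c*x-s*y,Q[1]+s*x+c*y,z)); print(uv); cv2.circle(im,tuple(int(v) for v in uv),3,(0,0,255),-1)
cv2.imwrite("pics/w1.png",im); print(goto([.5572,-.1841,.33]))
E
```

```text
t 2.6 pos [ 0.559  -0.1842  0.3304] F [ 1.0403  0.5801 -0.5765] w 0.9978268257421857
rot [0.0012 0.0003 0.0012] shift [-0.0001 -0.0018  0.0004]
[299.7591 229.7108]
[318.253  229.7312]
[336.7436 229.7516]
[297.4763  85.9917]
[318.1856  86.029 ]
[338.8908  86.0662]
t 2.65 pos [ 0.5594 -0.1897  0.3263] F [-2.172  -3.4444 -1.9783] w 1.0003053684501595
rot [-0.0029  0.003  -0.0038] shift [ 0.0054 -0.0027 -0.0037]
None
```

View pics/w1.png

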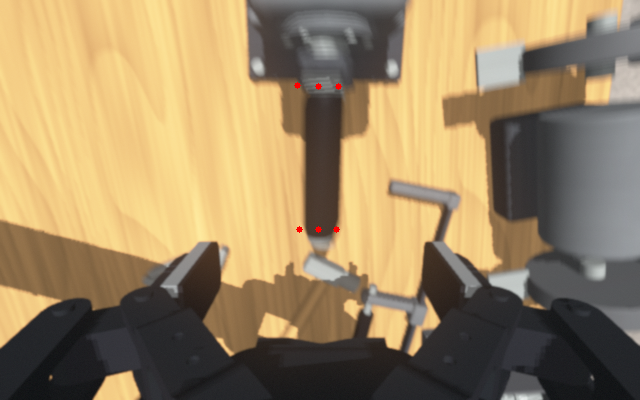

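The sleeve runs from about (323,95) to (321,237), in line with the projected marks, though the picture is motion-blurred. I'll descend a little, settle and re-measure.

servo_tool:
  steps:
    - [0, 0, 0, 0, 0, 0.005, 0]
    - [0, 0, 0, 0, 0, 0.01, 0]
    - [0, 0, 0, 0, 0, 0.015, 0]
    - [0, 0, 0, 0, 0, 0.02, 0]
    - [0, 0, 0, 0, 0, 0.025, 0]
    - [0, 0, 0, 0, 0, 0.03, 0]
    - [0, 0, 0, 0, 0, 0.03, 0]
    - [0, 0, 0, 0, 0, 0.03, 0]
    - [0, 0, 0, 0, 0, 0.03, 0]
    - [0, 0, 0, 0, 0, 0.03, 0]

```text
t: 3.65
tool_pos: [0.5587, -0.1822, 0.3007]
orientation: [0.0, 0.733, 0.68, 0.0]
force: [0.0, -0.2, 0.5]
width: 1.002
finger_force: 0.0
```

```bash
python3 - <<'E'
from h import *
from rig import vision
import cv2
goto([.5572,-.1841,.33])
p=vision.snapshot("wrist"); im=p["pixels"].copy(); K,R,t=map(np.array,(p["K"],p["R"],p["t"]))
def pr(X): u=K@(R@np.array(X)+t); return u[:2]/u[2]
c,s=np.cos(Q[2]),np.sin(Q[2])
for y in (-.1565-.052,-.1565+.052):
    xl,z=.0697*np.sin(-.068),.165+.0697*np.cos(.068)
    for dx in(-.014,0,.014):
        x=xl+dx; uv=pr((Q[0]+c*x-s*y,Q[1]+s*x+c*y,z)); print(uv); cv2.circle(im,tuple(int(v) for v in uv),1,(0,0,255),-1)
g=cv2.cvtColor(p["pixels"],cv2.COLOR_BGR2GRAY)
for r in (60,90,120,150,180,210): print(r,[int(v) for v in np.nonzero(g[r,270:370]<60)[0][[0,-1]]+270] if (g[r,270:370]<60).any() else 0)
cv2.imwrite("pics/w2.png",cv2.resize(im[0:300,170:470],None,fx=2,fy=2,interpolation=2)); print(K,pr((.5572,-.1841,.2)),"cam",-R.T@t)
E
```

```text
t 3.65 pos [ 0.5587 -0.1822  0.3007] F [ 0.0077 -0.1747  0.4763] w 1.0018156043211826
rot [0.0006 0.0002 0.0016] shift [-0.002  -0.0013 -0.0293]
[297.9462 248.9276]
[318.7353 248.96  ]
[339.5214 248.9923]
[295.1538  87.5604]
[318.7845  87.6107]
[342.4113  87.6611]
60 [356, 366]
90 [302, 342]
120 [300, 343]
150 [301, 341]
180 [301, 340]
210 [301, 339]
[[336.7717   0.     320.9671]
 [  0.     336.7717 190.1745]
 [  0.       0.       1.    ]] [318.9836 192.2723] cam [ 0.5636 -0.1167  0.443 ]
```

View pics/w2.png

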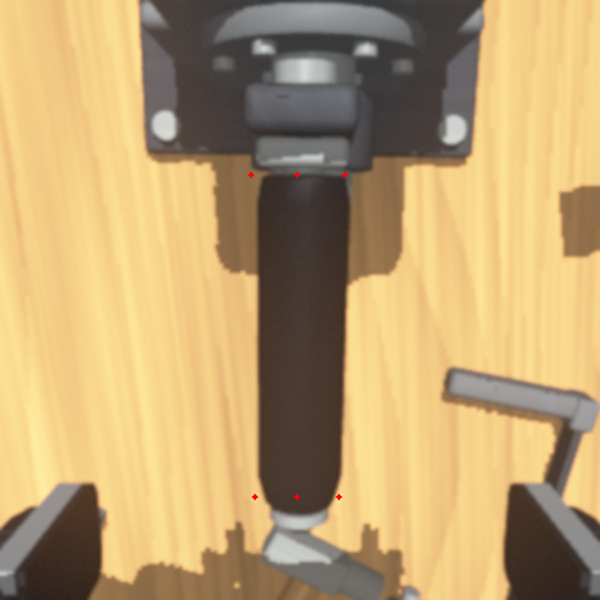

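```bash
python3 - <<'E'
from fit import C,np
K,R,t=C["scene"]
def back(u,v,z):
    d=R.T@np.linalg.inv(K)@np.array([u,v,1.]); c=-R.T@t; return c+d*(z-c[2])/d[2]
for uv in ((135,122),(104,145),(135,166),(119,143)):
    print(uv,back(*uv,0).round(3),back(*uv,.1).round(3))
E
python3 - <<'E'
# wrist pixels -> z=0 and z=0.1 (camera ~ straight down)
for u,v in ((310,262),(355,280),(370,300),(415,305),(395,188),(455,200)):
    print((u,v),[(round(.5636+(u-319.5)/337*(.443-z),3),round(-.1167-(v-190)/337*(.443-z),3)) for z in (0,.1)])
E
```

```text
(135, 122) [ 0.262 -0.367  0.   ] [ 0.36  -0.305  0.1  ]
(104, 145) [ 0.34  -0.411  0.   ] [ 0.429 -0.344  0.1  ]
(135, 166) [ 0.393 -0.323  0.   ] [ 0.475 -0.266  0.1  ]
(119, 143) [ 0.33 -0.38  0.  ] [ 0.421 -0.317  0.1  ]
(310, 262) [(0.551, -0.211), (0.554, -0.19)]
(355, 280) [(0.61, -0.235), (0.6, -0.208)]
(370, 300) [(0.63, -0.261), (0.615, -0.229)]
(415, 305) [(0.689, -0.268), (0.661, -0.234)]
(395, 188) [(0.663, -0.114), (0.64, -0.115)]
(455, 200) [(0.742, -0.13), (0.702, -0.127)]
```

View pics/side0.png

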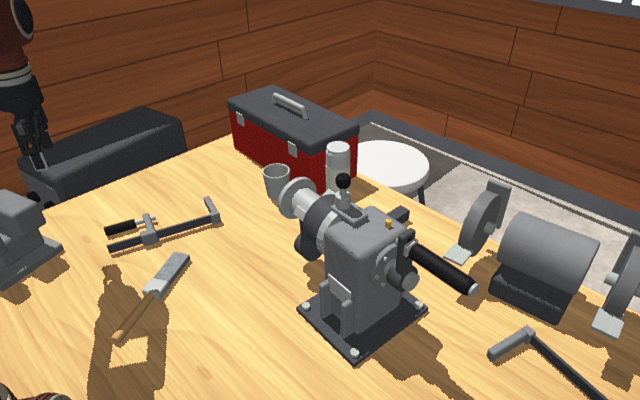

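```bash
python3 - <<'E'
from fit import C,np
K,R,t=C["side"]
c=-R.T@t
for uv in ((490,290),(545,322),(498,250),(462,262),(592,330)):
    d=R.T@np.linalg.inv(K)@np.array([*uv,1.]); print(uv,[(c+d*(z-c[2])/d[2]).round(3).tolist()[:2] for z in (0,.05,.1)])
E
```

```text
(490, 290) [[0.802, -0.16], [0.752, -0.176], [0.703, -0.192]]
(545, 322) [[0.8, -0.276], [0.751, -0.283], [0.702, -0.291]]
(498, 250) [[0.925, -0.111], [0.867, -0.131], [0.809, -0.15]]
(462, 262) [[0.834, -0.074], [0.782, -0.096], [0.73, -0.118]]
(592, 330) [[0.844, -0.346], [0.791, -0.349], [0.739, -0.352]]
```

servo_tool:
  steps:
    - [0, 0, 0, 0, 0, 0.012, 0]
    - [0, 0, 0, 0, 0, 0.024, 0]
    - [0, 0, 0, 0, 0, 0.036, 0]
    - [0, 0, 0, 0, 0, 0.048, 0]
    - [0, 0, 0, 0, 0, 0.06, 0]
    - [0, 0, 0, 0, 0, 0.07, 0]
    - [0, 0, 0, 0, 0, 0.078, 0]
    - [0, 0, 0, 0, 0, 0.084, 0]
    - [0, 0, 0, 0, 0, 0.084, 0]
    - [0, 0, 0, 0, 0, 0.084, 0]

```text
t: 4.7
tool_pos: [0.5587, -0.1822, 0.2166]
orientation: [0.0, 0.733, 0.68, 0.0]
force: [-0.2, 0.1, 0.4]
width: 1.001
finger_force: 0.0
```

servo_tool:
  steps:
    - [0, 0, 0, 0, 0, 0, 60]
    - [0, 0, 0, 0, 0, 0, 110]
    - [0, 0, 0, 0, 0, 0, 140]
    - [0, 0, 0, 0, 0, 0, 155]
    - [0, 0, 0, 0, 0, 0, 165]
    - [0, 0, 0, 0, 0, 0, 175]
    - [0, 0, 0, 0, 0, 0, 190]
    - [0, 0, 0, 0, 0, 0, 220]
    - [0, 0, 0, 0, 0, 0, 255]
    - [0, 0, 0, 0, 0, 0, 255]
  grip_force: 40

```text
t: 5.7
tool_pos: [0.5585, -0.1822, 0.2164]
orientation: [0.0, 0.733, 0.68, 0.0]
force: [-0.0, 0.2, 1.9]
width: 0.315
finger_force: 39.3
```

```bash
python3 -c "
from h import *
goto([.5572,-.1841,.33]); print(st()[0]['finger_force'],st()[0]['ft_torque'])"
```

```text
t 5.7 pos [ 0.5585 -0.1822  0.2164] F [-0.0155  0.2213  1.9363] w 0.3150825280890055
rot [0.0001 0.0001 0.0014] shift [-0.0021 -0.0012 -0.1136]
39.269405007362366 [-0.0159  0.0495 -0.1386]
```

```bash
cat > crank.py <<'E'
import sys,json,os
from h import *
# commanded grasp offset (u along positioner x, w up) from grip pose, kept in cmd.json
def state(): return json.load(open("cmd.json")) if os.path.exists("cmd.json") else {"c":[0,0],"log":[]}
def ang(m,p,c): return np.arctan2(p[0]-c[0],p[1]-c[1])
P0=np.array([.5585,-.1822,.2164])
def meas():
    s,R=st(); d=s["tool_pos"]-P0; cx=np.array([np.cos(Q[2]),np.sin(Q[2])])
    return s,np.array([d[:2]@cx,d[2]]),np.array([s["force"][:2]@cx,s["force"][2]]),np.array([-s["force"][0]*cx[1]+s["force"][1]*cx[0]])
def rows(angs,C,T,rec=True):
    m=state(); c=np.array(m["c"]); out=[]
    for a in angs:
        p=np.array(C)+T*np.array([np.sin(a),np.cos(a)]); d=(p-c).round(4); out.append([0,0,0,0,float(d[0]),float(-d[1]),255])
    m["c"]=(c+d).tolist(); print("t-limited rows:",json.dumps(out)); json.dump(m,open("cmd.json","w"))
def rep(C,T):
    s,p,f,fy=meas(); m=state(); a=np.arctan2(p[0]-C[0],p[1]-C[1]); e=np.array([np.sin(a),np.cos(a)]); tg=np.array([np.cos(a),-np.sin(a)])
    r=np.hypot(*(p-C)); m["log"].append([*p.tolist(),*f.tolist()]); json.dump(m,open("cmd.json","w"))
    print("t",s["t"],"p",p,"cmd",np.array(m["c"]),"a",a,"r-T",r-T,"Frad",f@e,"Ftan",f@tg,"Fy",fy,"ff",s["finger_force"],"qv",np.abs(s["qvel"]).max())
E
python3 -c "
from crank import *
T=.0725;a0=-.05;C=np.array([-T*np.sin(a0),-T*np.cos(a0)])
rows(np.linspace(a0,.45,11)[1:],C,T)"
```

```text
t-limited rows: [[0, 0, 0, 0, 0.0036, -0.0001, 255], [0, 0, 0, 0, 0.0072, -0.0, 255], [0, 0, 0, 0, 0.0109, 0.0003, 255], [0, 0, 0, 0, 0.0145, 0.0007, 255], [0, 0, 0, 0, 0.018, 0.0014, 255], [0, 0, 0, 0, 0.0216, 0.0022, 255], [0, 0, 0, 0, 0.025, 0.0031, 255], [0, 0, 0, 0, 0.0285, 0.0043, 255], [0, 0, 0, 0, 0.0319, 0.0056, 255], [0, 0, 0, 0, 0.0352, 0.0071, 255]]
```

servo_tool:
  steps:
    - [0, 0, 0, 0, 0.0036, -0.0001, 255]
    - [0, 0, 0, 0, 0.0072, 0, 255]
    - [0, 0, 0, 0, 0.0109, 0.0003, 255]
    - [0, 0, 0, 0, 0.0145, 0.0007, 255]
    - [0, 0, 0, 0, 0.018, 0.0014, 255]
    - [0, 0, 0, 0, 0.0216, 0.0022, 255]
    - [0, 0, 0, 0, 0.025, 0.0031, 255]
    - [0, 0, 0, 0, 0.0285, 0.0043, 255]
    - [0, 0, 0, 0, 0.0319, 0.0056, 255]
    - [0, 0, 0, 0, 0.0352, 0.0071, 255]

```text
t: 6.7
tool_pos: [0.5934, -0.1852, 0.2092]
orientation: [-0.0, 0.733, 0.68, -0.001]
force: [-6.0, -2.1, 3.8]
width: 0.311
finger_force: 39.6
```

```bash
python3 -c "
from crank import *
T=.0725;a0=-.05;C=np.array([-T*np.sin(a0),-T*np.cos(a0)])
rep(C,T)
rows(np.linspace(.45,.9,11)[1:],C,T,)"
```

```text
t 6.7 p [ 0.035  -0.0072] cmd [ 0.0352 -0.0071] a 0.44892538035115176 r-T -0.00017261912467654572 Frad 0.8728679693164662 Ftan -6.833057961467915 Fy [-2.5685] ff 39.614635705947876 qv 0.08494017606866616
t-limited rows: [[0, 0, 0, 0, 0.0029, 0.0015, 255], [0, 0, 0, 0, 0.0057, 0.0031, 255], [0, 0, 0, 0, 0.0085, 0.0049, 255], [0, 0, 0, 0, 0.0111, 0.0067, 255], [0, 0, 0, 0, 0.0137, 0.0087, 255], [0, 0, 0, 0, 0.0162, 0.0108, 255], [0, 0, 0, 0, 0.0186, 0.013, 255], [0, 0, 0, 0, 0.0209, 0.0153, 255], [0, 0, 0, 0, 0.0231, 0.0177, 255], [0, 0, 0, 0, 0.0252, 0.0202, 255]]
```

servo_tool:
  steps:
    - [0, 0, 0, 0, 0.0029, 0.0015, 255]
    - [0, 0, 0, 0, 0.0057, 0.0031, 255]
    - [0, 0, 0, 0, 0.0085, 0.0049, 255]
    - [0, 0, 0, 0, 0.0111, 0.0067, 255]
    - [0, 0, 0, 0, 0.0137, 0.0087, 255]
    - [0, 0, 0, 0, 0.0162, 0.0108, 255]
    - [0, 0, 0, 0, 0.0186, 0.013, 255]
    - [0, 0, 0, 0, 0.0209, 0.0153, 255]
    - [0, 0, 0, 0, 0.0231, 0.0177, 255]
    - [0, 0, 0, 0, 0.0252, 0.0202, 255]

```text
t: 7.7
tool_pos: [0.6175, -0.1873, 0.1891]
orientation: [-0.001, 0.733, 0.68, -0.002]
force: [-9.4, -3.0, 7.5]
width: 0.316
finger_force: 39.8
```

```bash
python3 -c "
from crank import *
T=.0725;a0=-.05;C=np.array([-T*np.sin(a0),-T*np.cos(a0)])
rep(C,T)
rows(np.linspace(.9,1.2,11)[1:],C,T,)"
```

```text
t 7.7 p [ 0.0592 -0.0273] cmd [ 0.0604 -0.0273] a 0.889948037686972 r-T -0.000912989674836398 Frad -2.4119050998134584 Ftan -11.606960616765697 Fy [-3.6804] ff 39.83047306537628 qv 0.06571295785499544
t-limited rows: [[0, 0, 0, 0, 0.0013, 0.0018, 255], [0, 0, 0, 0, 0.0026, 0.0035, 255], [0, 0, 0, 0, 0.0038, 0.0053, 255], [0, 0, 0, 0, 0.005, 0.0072, 255], [0, 0, 0, 0, 0.0061, 0.009, 255], [0, 0, 0, 0, 0.0072, 0.0109, 255], [0, 0, 0, 0, 0.0082, 0.0129, 255], [0, 0, 0, 0, 0.0091, 0.0148, 255], [0, 0, 0, 0, 0.01, 0.0168, 255], [0, 0, 0, 0, 0.0108, 0.0188, 255]]
```

```bash
python3 -c "
from crank import *
m=state();m['c']=[.0604,-.0273];json.dump(m,open('cmd.json','w'))
T=.0715;a0=-.05;C=np.array([-T*np.sin(a0),-T*np.cos(a0)])
rows(np.linspace(.9,1.3,11)[1:],C,T,)"
```

```text
t-limited rows: [[0, 0, 0, 0, 0.0009, 0.0019, 255], [0, 0, 0, 0, 0.0026, 0.0043, 255], [0, 0, 0, 0, 0.0041, 0.0067, 255], [0, 0, 0, 0, 0.0055, 0.0092, 255], [0, 0, 0, 0, 0.0069, 0.0117, 255], [0, 0, 0, 0, 0.0081, 0.0143, 255], [0, 0, 0, 0, 0.0093, 0.0169, 255], [0, 0, 0, 0, 0.0103, 0.0195, 255], [0, 0, 0, 0, 0.0112, 0.0222, 255], [0, 0, 0, 0, 0.0121, 0.025, 255]]
```

servo_tool:
  steps:
    - [0, 0, 0, 0, 0.0009, 0.0019, 255]
    - [0, 0, 0, 0, 0.0026, 0.0043, 255]
    - [0, 0, 0, 0, 0.0041, 0.0067, 255]
    - [0, 0, 0, 0, 0.0055, 0.0092, 255]
    - [0, 0, 0, 0, 0.0069, 0.0117, 255]
    - [0, 0, 0, 0, 0.0081, 0.0143, 255]
    - [0, 0, 0, 0, 0.0093, 0.0169, 255]
    - [0, 0, 0, 0, 0.0103, 0.0195, 255]
    - [0, 0, 0, 0, 0.0112, 0.0222, 255]
    - [0, 0, 0, 0, 0.0121, 0.025, 255]

```text
t: 8.7
tool_pos: [0.6295, -0.1884, 0.165]
orientation: [-0.001, 0.733, 0.68, -0.002]
force: [-12.5, -1.6, 10.8]
width: 0.312
finger_force: 40.1
```

```bash
python3 -c "
from crank import *
T=.0715;a0=-.05;C=np.array([-T*np.sin(a0),-T*np.cos(a0)])
rep(C,T)
"
```

```text
t 8.7 p [ 0.0712 -0.0514] cmd [ 0.0725 -0.0523] a 1.2826780925763412 r-T -0.0009234290020394276 Frad -8.766022261574095 Ftan -13.838819476636218 Fy [-2.5825] ff 40.14388382434845 qv 0.04347153800817947
```

```bash
python3 -c "
from crank import *
T=.0697;a0=-.05;C=np.array([-T*np.sin(a0),-T*np.cos(a0)])
rep(C,T)
rows(np.linspace(1.3,1.7,11)[1:],C,T,)"
```

```text
t 8.7 p [ 0.0712 -0.0514] cmd [ 0.0725 -0.0523] a 1.3076075043220168 r-T 0.000473801643411223 Frad -9.108256364034135 Ftan -13.61601031155493 Fy [-2.5825] ff 40.14388382434845 qv 0.04347153800817947
t-limited rows: [[0, 0, 0, 0, -0.0012, 0.0014, 255], [0, 0, 0, 0, -0.0006, 0.0041, 255], [0, 0, 0, 0, -0.0001, 0.0068, 255], [0, 0, 0, 0, 0.0003, 0.0096, 255], [0, 0, 0, 0, 0.0005, 0.0124, 255], [0, 0, 0, 0, 0.0007, 0.0152, 255], [0, 0, 0, 0, 0.0007, 0.018, 255], [0, 0, 0, 0, 0.0006, 0.0207, 255], [0, 0, 0, 0, 0.0004, 0.0235, 255], [0, 0, 0, 0, 0.0001, 0.0263, 255]]
```

servo_tool:
  steps:
    - [0, 0, 0, 0, -0.0007, 0.0014, 255]
    - [0, 0, 0, 0, -0.0006, 0.0041, 255]
    - [0, 0, 0, 0, -0.0001, 0.0068, 255]
    - [0, 0, 0, 0, 0.0003, 0.0096, 255]
    - [0, 0, 0, 0, 0.0005, 0.0124, 255]
    - [0, 0, 0, 0, 0.0007, 0.0152, 255]
    - [0, 0, 0, 0, 0.0007, 0.018, 255]
    - [0, 0, 0, 0, 0.0006, 0.0207, 255]
    - [0, 0, 0, 0, 0.0004, 0.0235, 255]
    - [0, 0, 0, 0, 0.0001, 0.0263, 255]

```text
t: 9.7
tool_pos: [0.6319, -0.1887, 0.141]
orientation: [0.002, 0.733, 0.68, 0.0]
force: [-7.5, -1.8, 14.7]
width: 0.311
finger_force: 40.6
```

```bash
python3 -c "
from crank import *
T=.0697;a0=-.05;C=np.array([-T*np.sin(a0),-T*np.cos(a0)])
rep(C,T)
rows(np.linspace(1.7,2.1,11)[1:],C,T,)"
```

```text
t 9.7 p [ 0.0737 -0.0754] cmd [ 0.0726 -0.0786] a 1.652580920221052 r-T 0.0007262661568412376 Frad -8.551037755998573 Ftan -14.086902100298394 Fy [-2.3955] ff 40.58769464492798 qv 0.04889629363579251
t-limited rows: [[0, 0, 0, 0, -0.0004, 0.0028, 255], [0, 0, 0, 0, -0.0009, 0.0055, 255], [0, 0, 0, 0, -0.0016, 0.0082, 255], [0, 0, 0, 0, -0.0023, 0.0109, 255], [0, 0, 0, 0, -0.0032, 0.0135, 255], [0, 0, 0, 0, -0.0041, 0.0162, 255], [0, 0, 0, 0, -0.0052, 0.0187, 255], [0, 0, 0, 0, -0.0063, 0.0213, 255], [0, 0, 0, 0, -0.0076, 0.0238, 255], [0, 0, 0, 0, -0.009, 0.0262, 255]]
```

servo_tool:
  steps:
    - [0, 0, 0, 0, -0.0008, 0.0027, 255]
    - [0, 0, 0, 0, -0.0017, 0.0053, 255]
    - [0, 0, 0, 0, -0.0026, 0.0079, 255]
    - [0, 0, 0, 0, -0.0033, 0.0105, 255]
    - [0, 0, 0, 0, -0.0042, 0.0131, 255]
    - [0, 0, 0, 0, -0.0051, 0.0158, 255]
    - [0, 0, 0, 0, -0.0061, 0.0183, 255]
    - [0, 0, 0, 0, -0.0072, 0.0208, 255]
    - [0, 0, 0, 0, -0.0085, 0.0233, 255]
    - [0, 0, 0, 0, -0.0099, 0.0257, 255]

```text
t: 10.7
tool_pos: [0.6257, -0.1882, 0.117]
orientation: [0.005, 0.733, 0.68, 0.003]
force: [2.1, -1.5, 13.2]
width: 0.315
finger_force: 40.5
```

```bash
python3 -c "
from crank import *
m=state();m['c']=[.0627,-.1043];json.dump(m,open('cmd.json','w'))
T=.0687;a0=-.05;C=np.array([-.0697*np.sin(a0),-.0697*np.cos(a0)])
rep(C,T)
rows(np.linspace(2.1,2.5,11)[1:],C,T,)
print(np.array(state()['log']))"
```

```text
t 10.7 p [ 0.0675 -0.0994] cmd [ 0.0627 -0.1043] a 2.006305371067963 r-T 0.001873589607954168 Frad -3.5250803728040374 Ftan -12.884492418436961 Fy [-1.3331] ff 40.540727376937866 qv 0.05023318077606596
t-limited rows: [[0, 0, 0, 0, -0.0013, 0.0023, 255], [0, 0, 0, 0, -0.0029, 0.0046, 255], [0, 0, 0, 0, -0.0045, 0.0068, 255], [0, 0, 0, 0, -0.0062, 0.009, 255], [0, 0, 0, 0, -0.008, 0.0111, 255], [0, 0, 0, 0, -0.0099, 0.0131, 255], [0, 0, 0, 0, -0.0118, 0.015, 255], [0, 0, 0, 0, -0.0138, 0.0169, 255], [0, 0, 0, 0, -0.0159, 0.0187, 255], [0, 0, 0, 0, -0.0181, 0.0204, 255]]
[[  0.035   -0.0072  -5.7772   3.7519]
 [  0.0592  -0.0273  -9.1802   7.5009]
 [  0.0712  -0.0514 -12.337   10.7775]
 [  0.0712  -0.0514 -12.337   10.7775]
 [  0.0737  -0.0754  -7.3716  14.7384]
 [  0.0675  -0.0994   2.2396  13.1689]]
```

servo_tool:
  steps:
    - [0, 0, 0, 0, -0.0013, 0.0023, 255]
    - [0, 0, 0, 0, -0.0029, 0.0046, 255]
    - [0, 0, 0, 0, -0.0045, 0.0068, 255]
    - [0, 0, 0, 0, -0.0062, 0.009, 255]
    - [0, 0, 0, 0, -0.008, 0.0111, 255]
    - [0, 0, 0, 0, -0.0099, 0.0131, 255]
    - [0, 0, 0, 0, -0.0118, 0.015, 255]
    - [0, 0, 0, 0, -0.0138, 0.0169, 255]
    - [0, 0, 0, 0, -0.0159, 0.0187, 255]
    - [0, 0, 0, 0, -0.0181, 0.0204, 255]

```text
t: 11.7
tool_pos: [0.6095, -0.1867, 0.0952]
orientation: [0.007, 0.733, 0.68, 0.005]
force: [11.7, -2.4, 2.6]
width: 0.315
finger_force: 40.0
```

```bash
cat >> crank.py <<'E'
def fitc():
    from scipy.optimize import least_squares
    L=np.array([[0,0,0,0]]+state()["log"])
    f=least_squares(lambda q:np.hypot(L[:,0]-q[0],L[:,1]-q[1])-q[2],[.0035,-.07,.07]); print("fit",f.x,"res mm",f.fun*1e3); return f.x
E
python3 -c "
from crank import *
T=.0697;a0=-.05;C=np.array([-.0697*np.sin(a0),-.0697*np.cos(a0)])
rep(C,T)
x=fitc();rep(x[:2],x[2])
rows(np.linspace(2.5,2.95,11)[1:],C,.069)"
```

```text
t 11.7 p [ 0.0512 -0.1212] cmd [ 0.0446 -0.1247] a 2.395750317523648 r-T 0.0005971919122967906 Frad 6.099817662694018 Ftan -10.49252644729145 Fy [-1.5266] ff 39.99370872974396 qv 0.06532762572127915
fit [ 0.0038 -0.0699  0.07  ] res mm [ 0.0349  0.0222 -0.0873 -0.0456 -0.0456  0.0918  0.1639 -0.1343]
t 11.7 p [ 0.0512 -0.1212] cmd [ 0.0446 -0.1247] a 2.3961872371654405 r-T -0.00013428428054014507 Frad 6.0952326897191815 Ftan -10.49519057584964 Fy [-1.5266] ff 39.99370872974396 qv 0.06532762572127915
t-limited rows: [[0, 0, 0, 0, -0.0024, 0.002, 255], [0, 0, 0, 0, -0.005, 0.0037, 255], [0, 0, 0, 0, -0.0076, 0.0052, 255], [0, 0, 0, 0, -0.0104, 0.0067, 255], [0, 0, 0, 0, -0.0132, 0.008, 255], [0, 0, 0, 0, -0.0161, 0.0092, 255], [0, 0, 0, 0, -0.019, 0.0103, 255], [0, 0, 0, 0, -0.0219, 0.0112, 255], [0, 0, 0, 0, -0.0249, 0.012, 255], [0, 0, 0, 0, -0.028, 0.0127, 255]]
```

```bash
python3 -c "
from crank import *
m=state();m['c']=[.0446,-.1247];json.dump(m,open('cmd.json','w'))
rows(np.linspace(2.5,3.0,11)[1:],[.0038,-.0699],.0705)"
```

```text
t-limited rows: [[0, 0, 0, 0, -0.0015, 0.0037, 255], [0, 0, 0, 0, -0.0045, 0.0056, 255], [0, 0, 0, 0, -0.0075, 0.0074, 255], [0, 0, 0, 0, -0.0107, 0.0089, 255], [0, 0, 0, 0, -0.0139, 0.0104, 255], [0, 0, 0, 0, -0.0172, 0.0116, 255], [0, 0, 0, 0, -0.0205, 0.0127, 255], [0, 0, 0, 0, -0.0239, 0.0137, 255], [0, 0, 0, 0, -0.0274, 0.0144, 255], [0, 0, 0, 0, -0.0309, 0.015, 255]]
```

servo_tool:
  steps:
    - [0, 0, 0, 0, -0.0015, 0.003, 255]
    - [0, 0, 0, 0, -0.0045, 0.0053, 255]
    - [0, 0, 0, 0, -0.0075, 0.0073, 255]
    - [0, 0, 0, 0, -0.0107, 0.0089, 255]
    - [0, 0, 0, 0, -0.0139, 0.0104, 255]
    - [0, 0, 0, 0, -0.0172, 0.0116, 255]
    - [0, 0, 0, 0, -0.0205, 0.0127, 255]
    - [0, 0, 0, 0, -0.0239, 0.0137, 255]
    - [0, 0, 0, 0, -0.0274, 0.0144, 255]
    - [0, 0, 0, 0, -0.0309, 0.015, 255]

```text
t: 12.7
tool_pos: [0.5747, -0.1836, 0.0771]
orientation: [0.003, 0.733, 0.68, 0.002]
force: [5.1, -1.8, -0.7]
width: 0.312
finger_force: 39.5
```

```bash
python3 -c "
from crank import *
x=fitc();rep(x[:2],x[2])
rows(np.linspace(3.0,3.5,11)[1:],[.0038,-.0699],.0705)"
```

```text
fit [ 0.0039 -0.0699  0.0699] res mm [ 0.0462  0.0145 -0.0987 -0.0495 -0.0495  0.1019  0.1937 -0.0793 -0.0793]
t 12.7 p [ 0.0163 -0.1393] cmd [ 0.0137 -0.1397] a 2.9642489061671036 r-T 0.0006365675915152996 Frad 1.6371482786803928 Ftan -4.979957307858118 Fy [-1.4389] ff 39.54820275306702 qv 0.0889225438711033
t-limited rows: [[0, 0, 0, 0, -0.0035, 0.0004, 255], [0, 0, 0, 0, -0.007, 0.0006, 255], [0, 0, 0, 0, -0.0105, 0.0007, 255], [0, 0, 0, 0, -0.014, 0.0006, 255], [0, 0, 0, 0, -0.0175, 0.0003, 255], [0, 0, 0, 0, -0.021, -0.0002, 255], [0, 0, 0, 0, -0.0245, -0.0008, 255], [0, 0, 0, 0, -0.0279, -0.0016, 255], [0, 0, 0, 0, -0.0313, -0.0026, 255], [0, 0, 0, 0, -0.0346, -0.0038, 255]]
```

Good control. Next arc.

servo_tool:
  steps:
    - [0, 0, 0, 0, -0.0035, 0.0004, 255]
    - [0, 0, 0, 0, -0.007, 0.0006, 255]
    - [0, 0, 0, 0, -0.0105, 0.0007, 255]
    - [0, 0, 0, 0, -0.014, 0.0006, 255]
    - [0, 0, 0, 0, -0.0175, 0.0003, 255]
    - [0, 0, 0, 0, -0.021, -0.0002, 255]
    - [0, 0, 0, 0, -0.0245, -0.0008, 255]
    - [0, 0, 0, 0, -0.0279, -0.0016, 255]
    - [0, 0, 0, 0, -0.0313, -0.0026, 255]
    - [0, 0, 0, 0, -0.0346, -0.0038, 255]

```text
t: 13.7
tool_pos: [0.5369, -0.1802, 0.0802]
orientation: [-0.001, 0.733, 0.68, -0.0]
force: [-2.4, -1.1, -0.0]
width: 0.315
finger_force: 39.6
```

```bash
python3 -c "
from crank import *
x=fitc();rep(x[:2],x[2]);x=fitc()
rows(np.linspace(3.5,4.0,11)[1:],[.0038,-.0699],.0705)"
```

```text
fit [ 0.0035 -0.07    0.0702] res mm [-0.0755  0.0304 -0.022   0.0241  0.0241  0.1299  0.1385 -0.2566 -0.2566
  0.2637]
t 13.7 p [-0.0217 -0.1362] cmd [-0.0209 -0.1359] a -2.7768663599409478 r-T 0.0005720025523898442 Frad 0.8365007838311037 Ftan 2.1493799948607646 Fy [-1.2496] ff 39.64599967002869 qv 0.08805527635844777
fit [ 0.0033 -0.0701  0.0704] res mm [-0.1978  0.0181  0.0271  0.0895  0.0895  0.1796  0.1439 -0.3264 -0.3264
  0.0589  0.2439]
t-limited rows: [[0, 0, 0, 0, -0.0033, -0.0013, 255], [0, 0, 0, 0, -0.0065, -0.0028, 255], [0, 0, 0, 0, -0.0096, -0.0044, 255], [0, 0, 0, 0, -0.0127, -0.0062, 255], [0, 0, 0, 0, -0.0156, -0.0082, 255], [0, 0, 0, 0, -0.0184, -0.0102, 255], [0, 0, 0, 0, -0.0212, -0.0125, 255], [0, 0, 0, 0, -0.0238, -0.0148, 255], [0, 0, 0, 0, -0.0263, -0.0173, 255], [0, 0, 0, 0, -0.0287, -0.0199, 255]]
```

servo_tool:
  steps:
    - [0, 0, 0, 0, -0.0033, -0.0013, 255]
    - [0, 0, 0, 0, -0.0065, -0.0028, 255]
    - [0, 0, 0, 0, -0.0096, -0.0044, 255]
    - [0, 0, 0, 0, -0.0127, -0.0062, 255]
    - [0, 0, 0, 0, -0.0156, -0.0082, 255]
    - [0, 0, 0, 0, -0.0184, -0.0102, 255]
    - [0, 0, 0, 0, -0.0212, -0.0125, 255]
    - [0, 0, 0, 0, -0.0238, -0.0148, 255]
    - [0, 0, 0, 0, -0.0263, -0.0173, 255]
    - [0, 0, 0, 0, -0.0287, -0.0199, 255]

```text
t: 14.7
tool_pos: [0.5082, -0.1777, 0.1004]
orientation: [-0.001, 0.733, 0.68, -0.0]
force: [-6.1, 2.4, 2.8]
width: 0.315
finger_force: 39.9
```

```bash
python3 -c "
from crank import *
x=[.0035,-.07,.0702];rep(x[:2],x[2]);fitc()
rows(np.linspace(4.0,4.5,11)[1:],[.0035,-.07],.0702)"
```

```text
t 14.7 p [-0.0505 -0.116 ] cmd [-0.0496 -0.116 ] a -2.2760226460366972 r-T 0.0007302221163376366 Frad 2.951964219196834 Ftan 6.137221077053904 Fy [1.955] ff 39.9260276556015 qv 0.08758204179351736
fit [ 0.0032 -0.0701  0.0705] res mm [-0.2712 -0.0024  0.0416  0.1196  0.1196  0.2105  0.1627 -0.3346 -0.3346
 -0.0053  0.1218  0.1723]
t-limited rows: [[0, 0, 0, 0, -0.0023, -0.0028, 255], [0, 0, 0, 0, -0.0043, -0.0056, 255], [0, 0, 0, 0, -0.0063, -0.0086, 255], [0, 0, 0, 0, -0.0081, -0.0116, 255], [0, 0, 0, 0, -0.0097, -0.0147, 255], [0, 0, 0, 0, -0.0112, -0.0179, 255], [0, 0, 0, 0, -0.0125, -0.0211, 255], [0, 0, 0, 0, -0.0137, -0.0244, 255], [0, 0, 0, 0, -0.0147, -0.0278, 255], [0, 0, 0, 0, -0.0155, -0.0312, 255]]
```

servo_tool:
  steps:
    - [0, 0, 0, 0, -0.0025, -0.0028, 255]
    - [0, 0, 0, 0, -0.0047, -0.0056, 255]
    - [0, 0, 0, 0, -0.0068, -0.0086, 255]
    - [0, 0, 0, 0, -0.0087, -0.0116, 255]
    - [0, 0, 0, 0, -0.0104, -0.0147, 255]
    - [0, 0, 0, 0, -0.012, -0.0179, 255]
    - [0, 0, 0, 0, -0.0133, -0.0211, 255]
    - [0, 0, 0, 0, -0.0146, -0.0244, 255]
    - [0, 0, 0, 0, -0.0156, -0.0278, 255]
    - [0, 0, 0, 0, -0.0165, -0.0312, 255]

```text
t: 15.7
tool_pos: [0.4926, -0.1764, 0.1331]
orientation: [-0.001, 0.733, 0.68, 0.001]
force: [-6.3, 4.8, 8.1]
width: 0.316
finger_force: 40.3
```

```bash
python3 -c "
from crank import *
m=state();m['c']=[-.0661,-.0848];json.dump(m,open('cmd.json','w'))
x=[.0032,-.0701,.0705];rep(x[:2],x[2]);fitc()
rows(np.linspace(4.5,5.0,11)[1:],[.0032,-.0701],.0706)"
```

```text
t 15.7 p [-0.0661 -0.0833] cmd [-0.0661 -0.0848] a -1.7584323194015197 r-T 5.4711687134598175e-05 Frad 5.017287873280312 Ftan 9.15357584299932 Fy [4.3529] ff 40.271435379981995 qv 0.06421803806420417
fit [ 0.0032 -0.0701  0.0705] res mm [-0.2931 -0.0119  0.0416  0.1252  0.1252  0.2184  0.1701 -0.3312 -0.3312
 -0.0127  0.1013  0.1408  0.0576]
t-limited rows: [[0, 0, 0, 0, -0.0004, -0.0033, 255], [0, 0, 0, 0, -0.0009, -0.0068, 255], [0, 0, 0, 0, -0.0012, -0.0103, 255], [0, 0, 0, 0, -0.0013, -0.0138, 255], [0, 0, 0, 0, -0.0013, -0.0174, 255], [0, 0, 0, 0, -0.001, -0.0209, 255], [0, 0, 0, 0, -0.0006, -0.0244, 255], [0, 0, 0, 0, -0.0001, -0.0279, 255], [0, 0, 0, 0, 0.0007, -0.0313, 255], [0, 0, 0, 0, 0.0016, -0.0347, 255]]
```

```bash
cat >> crank.py <<'E'
def rows2(angs,C,T,k=-.016):
    m=state(); c=np.array(m["c"]); cx=m.get("cx",0.); out=[]; n=len(angs)
    for i,a in enumerate(angs):
        p=np.array(C)+T*np.array([np.sin(a),np.cos(a)]); d=(p-c).round(4); dx=round((k*p[0]-cx)*min(1,(i+1)/6),4)
        out.append([0,0,0,dx,float(d[0]),float(-d[1]),255])
        if (i+1)%10==0:
            c=c+d; cx+=dx; print(json.dumps(out)); out=[]
    m["c"]=c.tolist(); m["cx"]=cx; json.dump(m,open("cmd.json","w"))
E
python3 -c "
from crank import *
m=state();m['c']=[-.0661,-.0848];json.dump(m,open('cmd.json','w'))
rows2(np.linspace(4.5,5.0,11)[1:],[.0032,-.0701],.0709)"
```

```text
[[0, 0, 0, 0.0002, -0.0007, -0.0032, 255], [0, 0, 0, 0.0004, -0.0012, -0.0067, 255], [0, 0, 0, 0.0005, -0.0015, -0.0103, 255], [0, 0, 0, 0.0007, -0.0016, -0.0138, 255], [0, 0, 0, 0.0009, -0.0015, -0.0174, 255], [0, 0, 0, 0.0011, -0.0013, -0.0209, 255], [0, 0, 0, 0.0011, -0.0009, -0.0244, 255], [0, 0, 0, 0.0011, -0.0004, -0.0279, 255], [0, 0, 0, 0.0011, 0.0004, -0.0314, 255], [0, 0, 0, 0.001, 0.0013, -0.0348, 255]]
```

servo_tool:
  steps:
    - [0, 0, 0, 0.0002, -0.0007, -0.0032, 255]
    - [0, 0, 0, 0.0004, -0.0012, -0.0067, 255]
    - [0, 0, 0, 0.0005, -0.0015, -0.0103, 255]
    - [0, 0, 0, 0.0007, -0.0016, -0.0138, 255]
    - [0, 0, 0, 0.0009, -0.0015, -0.0174, 255]
    - [0, 0, 0, 0.0011, -0.0013, -0.0209, 255]
    - [0, 0, 0, 0.0011, -0.0009, -0.0244, 255]
    - [0, 0, 0, 0.0011, -0.0004, -0.0279, 255]
    - [0, 0, 0, 0.0011, 0.0004, -0.0314, 255]
    - [0, 0, 0, 0.001, 0.0013, -0.0348, 255]

```text
t: 16.7
tool_pos: [0.4956, -0.1766, 0.1699]
orientation: [0.002, 0.733, 0.68, 0.001]
force: [-3.8, 3.8, 11.1]
width: 0.315
finger_force: 40.5
```

```bash
python3 -c "
from crank import *
x=[.0032,-.0701,.0705];rep(x[:2],x[2]);fitc()
rows2(np.linspace(5.0,5.5,11)[1:],[.0032,-.0701],.0707)"
```

```text
t 16.7 p [-0.0632 -0.0465] cmd [-0.0648 -0.05  ] a -1.22845739239261 r-T -4.95316348986391e-05 Frad 7.61955067939062 Ftan 9.073146124272851 Fy [3.5352] ff 40.4841023683548 qv 0.05723150038671015
fit [ 0.0032 -0.0701  0.0705] res mm [-0.2836 -0.0065  0.0434  0.1244  0.1244  0.216   0.1669 -0.3339 -0.3339
 -0.0128  0.1053  0.1489  0.0692 -0.0278]
[[0, 0, 0, 0.0, 0.0013, -0.0033, 255], [0, 0, 0, -0.0, 0.0025, -0.0066, 255], [0, 0, 0, -0.0, 0.004, -0.0099, 255], [0, 0, 0, -0.0, 0.0055, -0.013, 255], [0, 0, 0, -0.0001, 0.0073, -0.0161, 255], [0, 0, 0, -0.0001, 0.0092, -0.0191, 255], [0, 0, 0, -0.0001, 0.0112, -0.022, 255], [0, 0, 0, -0.0002, 0.0134, -0.0248, 255], [0, 0, 0, -0.0002, 0.0157, -0.0274, 255], [0, 0, 0, -0.0003, 0.0181, -0.03, 255]]
```

servo_tool:
  steps:
    - [0, 0, 0, 0, 0.0008, -0.0033, 255]
    - [0, 0, 0, 0, 0.0018, -0.0067, 255]
    - [0, 0, 0, 0, 0.0033, -0.0101, 255]
    - [0, 0, 0, 0, 0.0048, -0.0132, 255]
    - [0, 0, 0, -0.0001, 0.0066, -0.0163, 255]
    - [0, 0, 0, -0.0001, 0.0085, -0.0194, 255]
    - [0, 0, 0, -0.0001, 0.0105, -0.0224, 255]
    - [0, 0, 0, -0.0002, 0.0128, -0.0252, 255]
    - [0, 0, 0, -0.0002, 0.0151, -0.0279, 255]
    - [0, 0, 0, -0.0003, 0.0176, -0.0305, 255]

```text
t: 17.7
tool_pos: [0.5152, -0.1783, 0.1996]
orientation: [0.005, 0.733, 0.68, 0.003]
force: [6.9, 0.5, 1.3]
width: 0.315
finger_force: 40.0
```

```bash
python3 -c "
from crank import *
m=state();m['c']=[-.0472,-.0195];json.dump(m,open('cmd.json','w'))
x=[.0032,-.0701,.0705];rep(x[:2],x[2])
rows2(np.linspace(5.5,6.5,21)[1:],[.0034,-.07],.0705)"
```

```text
t 17.7 p [-0.0434 -0.0168] cmd [-0.0472 -0.0195] a -0.7185030065963927 r-T 0.00034469560511450614 Frad -3.5131548417655685 Ftan 6.051085853311269 Fy [1.0213] ff 39.98368263244629 qv 0.07738092604533696
[[0, 0, 0, 0.0, 0.0034, -0.0019, 255], [0, 0, 0, -0.0, 0.0061, -0.0042, 255], [0, 0, 0, -0.0, 0.0089, -0.0063, 255], [0, 0, 0, -0.0001, 0.0118, -0.0083, 255], [0, 0, 0, -0.0002, 0.0148, -0.0102, 255], [0, 0, 0, -0.0002, 0.0178, -0.0119, 255], [0, 0, 0, -0.0003, 0.021, -0.0135, 255], [0, 0, 0, -0.0003, 0.0242, -0.0149, 255], [0, 0, 0, -0.0004, 0.0275, -0.0161, 255], [0, 0, 0, -0.0004, 0.0309, -0.0172, 255]]
[[0, 0, 0, -0.0001, 0.0034, -0.0009, 255], [0, 0, 0, -0.0001, 0.0069, -0.0016, 255], [0, 0, 0, -0.0002, 0.0103, -0.0022, 255], [0, 0, 0, -0.0003, 0.0138, -0.0026, 255], [0, 0, 0, -0.0003, 0.0174, -0.0028, 255], [0, 0, 0, -0.0004, 0.0209, -0.0028, 255], [0, 0, 0, -0.0004, 0.0244, -0.0026, 255], [0, 0, 0, -0.0005, 0.0279, -0.0023, 255], [0, 0, 0, -0.0005, 0.0314, -0.0018, 255], [0, 0, 0, -0.0006, 0.0349, -0.0011, 255]]
```

servo_tool:
  steps:
    - [0, 0, 0, 0, 0.0034, -0.0019, 255]
    - [0, 0, 0, 0, 0.0061, -0.0042, 255]
    - [0, 0, 0, 0, 0.0089, -0.0063, 255]
    - [0, 0, 0, -0.0001, 0.0118, -0.0083, 255]
    - [0, 0, 0, -0.0002, 0.0148, -0.0102, 255]
    - [0, 0, 0, -0.0002, 0.0178, -0.0119, 255]
    - [0, 0, 0, -0.0003, 0.021, -0.0135, 255]
    - [0, 0, 0, -0.0003, 0.0242, -0.0149, 255]
    - [0, 0, 0, -0.0004, 0.0275, -0.0161, 255]
    - [0, 0, 0, -0.0004, 0.0309, -0.0172, 255]

```text
t: 18.7
tool_pos: [0.5422, -0.1807, 0.2139]
orientation: [-0.0, 0.733, 0.68, -0.0]
force: [0.4, -0.6, 2.9]
width: 0.312
finger_force: 40.0
```

servo_tool:
  steps:
    - [0, 0, 0, -0.0001, 0.0034, -0.0009, 255]
    - [0, 0, 0, -0.0001, 0.0069, -0.0016, 255]
    - [0, 0, 0, -0.0002, 0.0103, -0.0022, 255]
    - [0, 0, 0, -0.0003, 0.0138, -0.0026, 255]
    - [0, 0, 0, -0.0003, 0.0174, -0.0028, 255]
    - [0, 0, 0, -0.0004, 0.0209, -0.0028, 255]
    - [0, 0, 0, -0.0004, 0.0244, -0.0026, 255]
    - [0, 0, 0, -0.0005, 0.0279, -0.0023, 255]
    - [0, 0, 0, -0.0005, 0.0314, -0.0018, 255]
    - [0, 0, 0, -0.0006, 0.0349, -0.0011, 255]

```text
t: 19.7
tool_pos: [0.5771, -0.1838, 0.215]
orientation: [-0.0, 0.733, 0.68, -0.0]
force: [-3.8, 0.7, 3.3]
width: 0.313
finger_force: 40.1
```

```bash
python3 -c "
from crank import *
x=[.0032,-.0701,.0705];rep(x[:2],x[2]);fitc()
rows2(np.linspace(6.5,7.5,21)[1:],[.0034,-.07],.0702)"
```

```text
t 19.7 p [ 0.0187 -0.0014] cmd [ 0.0186 -0.0012] a 0.22116989144530047 r-T -5.1265332331171254e-05 Frad 2.356871189959124 Ftan -4.5050133794517055 Fy [0.4379] ff 40.091328620910645 qv 0.08355915438989027
fit [ 0.0031 -0.0701  0.0705] res mm [-0.3521 -0.0508  0.0234  0.1237  0.1237  0.2291  0.1888 -0.3098 -0.3098
  0.0003  0.0947  0.1113  0.0057 -0.1087  0.2914 -0.0611]
[[0, 0, 0, -0.0, 0.0033, 0.0011, 255], [0, 0, 0, -0.0, 0.0067, 0.0021, 255], [0, 0, 0, -0.0001, 0.01, 0.0033, 255], [0, 0, 0, -0.0001, 0.0132, 0.0046, 255], [0, 0, 0, -0.0002, 0.0164, 0.0061, 255], [0, 0, 0, -0.0003, 0.0195, 0.0078, 255], [0, 0, 0, -0.0004, 0.0225, 0.0096, 255], [0, 0, 0, -0.0004, 0.0254, 0.0115, 255], [0, 0, 0, -0.0004, 0.0282, 0.0136, 255], [0, 0, 0, -0.0005, 0.0309, 0.0159, 255]]
[[0, 0, 0, -0.0, 0.0026, 0.0023, 255], [0, 0, 0, -0.0001, 0.0051, 0.0048, 255], [0, 0, 0, -0.0001, 0.0074, 0.0075, 255], [0, 0, 0, -0.0001, 0.0096, 0.0102, 255], [0, 0, 0, -0.0002, 0.0117, 0.013, 255], [0, 0, 0, -0.0002, 0.0136, 0.016, 255], [0, 0, 0, -0.0002, 0.0154, 0.019, 255], [0, 0, 0, -0.0003, 0.017, 0.0221, 255], [0, 0, 0, -0.0003, 0.0184, 0.0253, 255], [0, 0, 0, -0.0003, 0.0197, 0.0286, 255]]
```

servo_tool:
  steps:
    - [0, 0, 0, 0, 0.0033, 0.0011, 255]
    - [0, 0, 0, 0, 0.0067, 0.0021, 255]
    - [0, 0, 0, -0.0001, 0.01, 0.0033, 255]
    - [0, 0, 0, -0.0001, 0.0132, 0.0046, 255]
    - [0, 0, 0, -0.0002, 0.0164, 0.0061, 255]
    - [0, 0, 0, -0.0003, 0.0195, 0.0078, 255]
    - [0, 0, 0, -0.0004, 0.0225, 0.0096, 255]
    - [0, 0, 0, -0.0004, 0.0254, 0.0115, 255]
    - [0, 0, 0, -0.0004, 0.0282, 0.0136, 255]
    - [0, 0, 0, -0.0005, 0.0309, 0.0159, 255]

```text
t: 20.7
tool_pos: [0.6076, -0.1865, 0.1996]
orientation: [-0.001, 0.733, 0.68, -0.0]
force: [-6.5, 1.5, 7.0]
width: 0.315
finger_force: 40.4
```

servo_tool:
  steps:
    - [0, 0, 0, 0, 0.0026, 0.0023, 255]
    - [0, 0, 0, -0.0001, 0.0051, 0.0048, 255]
    - [0, 0, 0, -0.0001, 0.0074, 0.0075, 255]
    - [0, 0, 0, -0.0001, 0.0096, 0.0102, 255]
    - [0, 0, 0, -0.0002, 0.0117, 0.013, 255]
    - [0, 0, 0, -0.0002, 0.0136, 0.016, 255]
    - [0, 0, 0, -0.0002, 0.0154, 0.019, 255]
    - [0, 0, 0, -0.0003, 0.017, 0.0221, 255]
    - [0, 0, 0, -0.0003, 0.0184, 0.0253, 255]
    - [0, 0, 0, -0.0003, 0.0197, 0.0286, 255]

```text
t: 21.7
tool_pos: [0.6272, -0.1883, 0.1719]
orientation: [-0.0, 0.733, 0.68, -0.0]
force: [-8.2, 2.4, 10.6]
width: 0.314
finger_force: 40.7
```

```bash
python3 -c "
from crank import *
x=[.0032,-.0701,.0705];rep(x[:2],x[2])
rows2(np.linspace(7.5,8.5,21)[1:],[.0034,-.07],.0695)"
```

```text
t 21.7 p [ 0.069  -0.0445] cmd [ 0.0692 -0.0457] a 1.199735756674369 r-T 8.306371160589354e-05 Frad -3.907365459590879 Ftan -12.907141036614089 Fy [1.7907] ff 40.65921127796173 qv 0.052794832602447744
[[0, 0, 0, -0.0, 0.0005, 0.0035, 255], [0, 0, 0, -0.0, 0.0015, 0.0068, 255], [0, 0, 0, -0.0, 0.0023, 0.0102, 255], [0, 0, 0, -0.0, 0.0029, 0.0136, 255], [0, 0, 0, -0.0001, 0.0033, 0.0171, 255], [0, 0, 0, -0.0001, 0.0036, 0.0206, 255], [0, 0, 0, -0.0001, 0.0037, 0.024, 255], [0, 0, 0, -0.0001, 0.0036, 0.0275, 255], [0, 0, 0, -0.0001, 0.0034, 0.031, 255], [0, 0, 0, -0.0001, 0.003, 0.0344, 255]]
[[0, 0, 0, 0.0001, -0.0006, 0.0034, 255], [0, 0, 0, 0.0001, -0.0014, 0.0068, 255], [0, 0, 0, 0.0001, -0.0023, 0.0102, 255], [0, 0, 0, 0.0001, -0.0034, 0.0135, 255], [0, 0, 0, 0.0001, -0.0047, 0.0167, 255], [0, 0, 0, 0.0001, -0.0061, 0.0199, 255], [0, 0, 0, 0.0002, -0.0077, 0.023, 255], [0, 0, 0, 0.0002, -0.0094, 0.026, 255], [0, 0, 0, 0.0002, -0.0113, 0.0289, 255], [0, 0, 0, 0.0003, -0.0133, 0.0317, 255]]
```

servo_tool:
  steps:
    - [0, 0, 0, 0, 0.0005, 0.0035, 255]
    - [0, 0, 0, 0, 0.0015, 0.0068, 255]
    - [0, 0, 0, 0, 0.0023, 0.0102, 255]
    - [0, 0, 0, 0, 0.0029, 0.0136, 255]
    - [0, 0, 0, -0.0001, 0.0033, 0.0171, 255]
    - [0, 0, 0, -0.0001, 0.0036, 0.0206, 255]
    - [0, 0, 0, -0.0001, 0.0037, 0.024, 255]
    - [0, 0, 0, -0.0001, 0.0036, 0.0275, 255]
    - [0, 0, 0, -0.0001, 0.0034, 0.031, 255]
    - [0, 0, 0, -0.0001, 0.003, 0.0344, 255]

```text
t: 22.7
tool_pos: [0.6318, -0.1888, 0.1393]
orientation: [0.001, 0.733, 0.68, 0.001]
force: [-6.7, 1.7, 14.1]
width: 0.316
finger_force: 40.9
```

servo_tool:
  steps:
    - [0, 0, 0, 0.0001, -0.0006, 0.0034, 255]
    - [0, 0, 0, 0.0001, -0.0014, 0.0068, 255]
    - [0, 0, 0, 0.0001, -0.0023, 0.0102, 255]
    - [0, 0, 0, 0.0001, -0.0034, 0.0135, 255]
    - [0, 0, 0, 0.0001, -0.0047, 0.0167, 255]
    - [0, 0, 0, 0.0001, -0.0061, 0.0199, 255]
    - [0, 0, 0, 0.0002, -0.0077, 0.023, 255]
    - [0, 0, 0, 0.0002, -0.0094, 0.026, 255]
    - [0, 0, 0, 0.0002, -0.0113, 0.0289, 255]
    - [0, 0, 0, 0.0003, -0.0133, 0.0317, 255]

```text
t: 23.7
tool_pos: [0.6215, -0.1879, 0.1089]
orientation: [0.004, 0.733, 0.68, 0.003]
force: [2.2, 2.1, 13.2]
width: 0.319
finger_force: 41.0
```

```bash
python3 -c "
from crank import *
x=[.0032,-.0701,.0705];rep(x[:2],x[2])
rows2(np.linspace(8.5,9.5,21)[1:],[.0036,-.07],.0702)"
```

```text
t 23.7 p [ 0.0633 -0.1075] cmd [ 0.0589 -0.1118] a 2.127426784387874 r-T 0.00026985696811879234 Frad -5.233853593653769 Ftan -12.252017443762611 Fy [2.2578] ff 41.00389301776886 qv 0.06453038399853742
[[0, 0, 0, -0.0, -0.0014, 0.0032, 255], [0, 0, 0, 0.0, -0.0037, 0.0058, 255], [0, 0, 0, 0.0, -0.0062, 0.0084, 255], [0, 0, 0, 0.0001, -0.0088, 0.0108, 255], [0, 0, 0, 0.0001, -0.0114, 0.013, 255], [0, 0, 0, 0.0002, -0.0142, 0.0151, 255], [0, 0, 0, 0.0002, -0.0171, 0.0171, 255], [0, 0, 0, 0.0003, -0.0201, 0.019, 255], [0, 0, 0, 0.0003, -0.0232, 0.0206, 255], [0, 0, 0, 0.0004, -0.0264, 0.0222, 255]]
[[0, 0, 0, 0.0, -0.0032, 0.0013, 255], [0, 0, 0, 0.0001, -0.0065, 0.0025, 255], [0, 0, 0, 0.0001, -0.0099, 0.0036, 255], [0, 0, 0, 0.0002, -0.0133, 0.0044, 255], [0, 0, 0, 0.0002, -0.0167, 0.0051, 255], [0, 0, 0, 0.0003, -0.0202, 0.0057, 255], [0, 0, 0, 0.0004, -0.0237, 0.006, 255], [0, 0, 0, 0.0004, -0.0272, 0.0062, 255], [0, 0, 0, 0.0005, -0.0307, 0.0062, 255], [0, 0, 0, 0.0005, -0.0342, 0.006, 255]]
```

servo_tool:
  steps:
    - [0, 0, 0, 0, -0.0016, 0.003, 255]
    - [0, 0, 0, 0, -0.0038, 0.0056, 255]
    - [0, 0, 0, 0, -0.0062, 0.0083, 255]
    - [0, 0, 0, 0.0001, -0.0088, 0.0108, 255]
    - [0, 0, 0, 0.0001, -0.0114, 0.013, 255]
    - [0, 0, 0, 0.0002, -0.0142, 0.0151, 255]
    - [0, 0, 0, 0.0002, -0.0171, 0.0171, 255]
    - [0, 0, 0, 0.0003, -0.0201, 0.019, 255]
    - [0, 0, 0, 0.0003, -0.0232, 0.0206, 255]
    - [0, 0, 0, 0.0004, -0.0264, 0.0222, 255]

```text
t: 24.7
tool_pos: [0.5953, -0.1855, 0.0843]
orientation: [0.005, 0.733, 0.68, 0.004]
force: [8.6, 0.0, 2.7]
width: 0.312
finger_force: 40.2
```

servo_tool:
  steps:
    - [0, 0, 0, 0, -0.0032, 0.0013, 255]
    - [0, 0, 0, 0.0001, -0.0065, 0.0025, 255]
    - [0, 0, 0, 0.0001, -0.0099, 0.0036, 255]
    - [0, 0, 0, 0.0002, -0.0133, 0.0044, 255]
    - [0, 0, 0, 0.0002, -0.0167, 0.0051, 255]
    - [0, 0, 0, 0.0003, -0.0202, 0.0057, 255]
    - [0, 0, 0, 0.0004, -0.0237, 0.006, 255]
    - [0, 0, 0, 0.0004, -0.0272, 0.0062, 255]
    - [0, 0, 0, 0.0005, -0.0307, 0.0062, 255]
    - [0, 0, 0, 0.0005, -0.0342, 0.006, 255]

```text
t: 25.7
tool_pos: [0.5559, -0.1819, 0.0758]
orientation: [-0.001, 0.733, 0.68, -0.0]
force: [0.4, -0.8, -0.9]
width: 0.316
finger_force: 39.7
```

```bash
python3 -c "
from crank import *
x=[.0032,-.0701,.0705];rep(x[:2],x[2]);fitc()
rows2(np.linspace(9.5,10.5,21)[1:],[.0034,-.07],.0707)"
```

```text
t 25.7 p [-0.0026 -0.1406] cmd [-0.0017 -0.14  ] a -3.059268408601274 r-T 0.00024795298543447974 Frad 0.8245666977755911 Ftan -0.5004326209682798 Fy [-0.8177] ff 39.692893624305725 qv 0.08287004487810169
fit [ 0.0032 -0.0701  0.0705] res mm [-0.3396 -0.0543 -0.0001  0.082   0.082   0.1723  0.1197 -0.387  -0.387
 -0.076   0.0328  0.0709 -0.0101 -0.1034  0.3077 -0.0557  0.0904  0.2581
  0.1974]
[[0, 0, 0, 0.0, -0.0037, 0.0001, 255], [0, 0, 0, 0.0, -0.0072, -0.0004, 255], [0, 0, 0, 0.0001, -0.0107, -0.0011, 255], [0, 0, 0, 0.0002, -0.0141, -0.002, 255], [0, 0, 0, 0.0003, -0.0175, -0.003, 255], [0, 0, 0, 0.0004, -0.0208, -0.0042, 255], [0, 0, 0, 0.0004, -0.0241, -0.0056, 255], [0, 0, 0, 0.0005, -0.0272, -0.0071, 255], [0, 0, 0, 0.0005, -0.0303, -0.0088, 255], [0, 0, 0, 0.0006, -0.0334, -0.0107, 255]]
[[0, 0, 0, 0.0, -0.0029, -0.002, 255], [0, 0, 0, 0.0001, -0.0057, -0.0041, 255], [0, 0, 0, 0.0001, -0.0084, -0.0064, 255], [0, 0, 0, 0.0001, -0.011, -0.0088, 255], [0, 0, 0, 0.0002, -0.0134, -0.0113, 255], [0, 0, 0, 0.0002, -0.0158, -0.014, 255], [0, 0, 0, 0.0002, -0.018, -0.0168, 255], [0, 0, 0, 0.0003, -0.02, -0.0196, 255], [0, 0, 0, 0.0003, -0.0219, -0.0226, 255], [0, 0, 0, 0.0003, -0.0237, -0.0257, 255]]
```

servo_tool:
  steps:
    - [0, 0, 0, 0, -0.0037, 0.0001, 255]
    - [0, 0, 0, 0, -0.0072, -0.0004, 255]
    - [0, 0, 0, 0.0001, -0.0107, -0.0011, 255]
    - [0, 0, 0, 0.0002, -0.0141, -0.002, 255]
    - [0, 0, 0, 0.0003, -0.0175, -0.003, 255]
    - [0, 0, 0, 0.0004, -0.0208, -0.0042, 255]
    - [0, 0, 0, 0.0004, -0.0241, -0.0056, 255]
    - [0, 0, 0, 0.0005, -0.0272, -0.0071, 255]
    - [0, 0, 0, 0.0005, -0.0303, -0.0088, 255]
    - [0, 0, 0, 0.0006, -0.0334, -0.0107, 255]

```text
t: 26.7
tool_pos: [0.523, -0.1789, 0.0871]
orientation: [-0.0, 0.733, 0.68, -0.0]
force: [-3.7, -2.3, 2.8]
width: 0.312
finger_force: 40.0
```

servo_tool:
  steps:
    - [0, 0, 0, 0, -0.0029, -0.002, 255]
    - [0, 0, 0, 0.0001, -0.0057, -0.0041, 255]
    - [0, 0, 0, 0.0001, -0.0084, -0.0064, 255]
    - [0, 0, 0, 0.0001, -0.011, -0.0088, 255]
    - [0, 0, 0, 0.0002, -0.0134, -0.0113, 255]
    - [0, 0, 0, 0.0002, -0.0158, -0.014, 255]
    - [0, 0, 0, 0.0002, -0.018, -0.0168, 255]
    - [0, 0, 0, 0.0003, -0.02, -0.0196, 255]
    - [0, 0, 0, 0.0003, -0.0219, -0.0226, 255]
    - [0, 0, 0, 0.0003, -0.0237, -0.0257, 255]

```text
t: 27.7
tool_pos: [0.4994, -0.1768, 0.1133]
orientation: [-0.0, 0.733, 0.68, -0.0]
force: [-6.0, -0.4, 5.8]
width: 0.311
finger_force: 40.3
```

```bash
python3 -c "
from crank import *
x=[.0032,-.0701,.0705];rep(x[:2],x[2])
rows2(np.linspace(10.5,11.5,21)[1:],[.0032,-.07],.0712)"
```

```text
t 27.7 p [-0.0594 -0.1031] cmd [-0.0588 -0.1036] a -2.0560644189631416 r-T 0.0002179796502524839 Frad 2.5454680310351945 Ftan 7.901268382427623 Fy [-0.8409] ff 40.26817560195923 qv 0.0808171914408072
[[0, 0, 0, 0.0, -0.0022, -0.0029, 255], [0, 0, 0, 0.0, -0.0037, -0.0062, 255], [0, 0, 0, 0.0001, -0.005, -0.0095, 255], [0, 0, 0, 0.0001, -0.0061, -0.0129, 255], [0, 0, 0, 0.0001, -0.0071, -0.0163, 255], [0, 0, 0, 0.0002, -0.0078, -0.0198, 255], [0, 0, 0, 0.0002, -0.0084, -0.0233, 255], [0, 0, 0, 0.0002, -0.0089, -0.0268, 255], [0, 0, 0, 0.0002, -0.0091, -0.0304, 255], [0, 0, 0, 0.0002, -0.0092, -0.0339, 255]]
[[0, 0, 0, -0.0, 0.0001, -0.0036, 255], [0, 0, 0, -0.0, 0.0004, -0.0071, 255], [0, 0, 0, -0.0, 0.0008, -0.0107, 255], [0, 0, 0, -0.0, 0.0015, -0.0142, 255], [0, 0, 0, -0.0, 0.0023, -0.0176, 255], [0, 0, 0, -0.0001, 0.0033, -0.021, 255], [0, 0, 0, -0.0001, 0.0044, -0.0244, 255], [0, 0, 0, -0.0001, 0.0057, -0.0277, 255], [0, 0, 0, -0.0001, 0.0072, -0.031, 255], [0, 0, 0, -0.0002, 0.0089, -0.0341, 255]]
```

servo_tool:
  steps:
    - [0, 0, 0, 0, -0.0022, -0.0029, 255]
    - [0, 0, 0, 0, -0.0037, -0.0062, 255]
    - [0, 0, 0, 0.0001, -0.005, -0.0095, 255]
    - [0, 0, 0, 0.0001, -0.0061, -0.0129, 255]
    - [0, 0, 0, 0.0001, -0.0071, -0.0163, 255]
    - [0, 0, 0, 0.0002, -0.0078, -0.0198, 255]
    - [0, 0, 0, 0.0002, -0.0084, -0.0233, 255]
    - [0, 0, 0, 0.0002, -0.0089, -0.0268, 255]
    - [0, 0, 0, 0.0002, -0.0091, -0.0304, 255]
    - [0, 0, 0, 0.0002, -0.0092, -0.0339, 255]

```text
t: 28.7
tool_pos: [0.4914, -0.1761, 0.1489]
orientation: [0.001, 0.733, 0.68, 0.0]
force: [-5.6, 0.9, 9.7]
width: 0.315
finger_force: 40.5
```

servo_tool:
  steps:
    - [0, 0, 0, 0, 0.0001, -0.0036, 255]
    - [0, 0, 0, 0, 0.0004, -0.0071, 255]
    - [0, 0, 0, 0, 0.0008, -0.0107, 255]
    - [0, 0, 0, 0, 0.0015, -0.0142, 255]
    - [0, 0, 0, 0, 0.0023, -0.0176, 255]
    - [0, 0, 0, -0.0001, 0.0033, -0.021, 255]
    - [0, 0, 0, -0.0001, 0.0044, -0.0244, 255]
    - [0, 0, 0, -0.0001, 0.0057, -0.0277, 255]
    - [0, 0, 0, -0.0001, 0.0072, -0.031, 255]
    - [0, 0, 0, -0.0002, 0.0089, -0.0341, 255]

```text
t: 29.7
tool_pos: [0.5025, -0.1772, 0.1844]
orientation: [0.004, 0.733, 0.68, 0.003]
force: [2.5, 0.1, 7.6]
width: 0.315
finger_force: 40.6
```

```bash
python3 -c "
from crank import *
x=[.0032,-.0701,.0705];rep(x[:2],x[2]);fitc()
rows2(np.r_[np.linspace(11.5,12.0,11)[1:],np.linspace(12,12.566,14)[1:],[12.566]*7],[.0032,-.07],.0706)"
```

```text
t 29.7 p [-0.0562 -0.032 ] cmd [-0.0591 -0.0356] a -1.0003626756864616 r-T 6.991031578709728e-05 Frad 2.0151757709897438 Ftan 7.678427195171536 Fy [0.3198] ff 40.62172293663025 qv 0.06682458447111912
fit [ 0.0032 -0.0701  0.0705] res mm [-0.3455 -0.0528  0.0054  0.0883  0.0883  0.1773  0.1215 -0.3904 -0.3904
 -0.0888  0.0117  0.0448 -0.0372 -0.1271  0.2908 -0.0575  0.0967  0.2583
  0.1803  0.1241  0.002 ]
[[0, 0, 0, 0.0, 0.0023, -0.0028, 255], [0, 0, 0, -0.0, 0.0042, -0.0057, 255], [0, 0, 0, -0.0, 0.0063, -0.0086, 255], [0, 0, 0, -0.0001, 0.0085, -0.0113, 255], [0, 0, 0, -0.0001, 0.0109, -0.014, 255], [0, 0, 0, -0.0002, 0.0133, -0.0165, 255], [0, 0, 0, -0.0002, 0.0159, -0.0188, 255], [0, 0, 0, -0.0003, 0.0187, -0.0211, 255], [0, 0, 0, -0.0003, 0.0215, -0.0232, 255], [0, 0, 0, -0.0003, 0.0244, -0.0252, 255]]
[[0, 0, 0, -0.0001, 0.0026, -0.0016, 255], [0, 0, 0, -0.0001, 0.0053, -0.003, 255], [0, 0, 0, -0.0002, 0.0081, -0.0044, 255], [0, 0, 0, -0.0002, 0.0109, -0.0056, 255], [0, 0, 0, -0.0003, 0.0138, -0.0068, 255], [0, 0, 0, -0.0003, 0.0167, -0.0077, 255], [0, 0, 0, -0.0004, 0.0196, -0.0086, 255], [0, 0, 0, -0.0004, 0.0226, -0.0093, 255], [0, 0, 0, -0.0005, 0.0256, -0.0099, 255], [0, 0, 0, -0.0005, 0.0287, -0.0104, 255]]
[[0, 0, 0, -0.0001, 0.003, -0.0003, 255], [0, 0, 0, -0.0001, 0.0061, -0.0005, 255], [0, 0, 0, -0.0002, 0.0092, -0.0006, 255], [0, 0, 0, -0.0002, 0.0092, -0.0006, 255], [0, 0, 0, -0.0002, 0.0092, -0.0006, 255], [0, 0, 0, -0.0002, 0.0092, -0.0006, 255], [0, 0, 0, -0.0002, 0.0092, -0.0006, 255], [0, 0, 0, -0.0002, 0.0092, -0.0006, 255], [0, 0, 0, -0.0002, 0.0092, -0.0006, 255], [0, 0, 0, -0.0002, 0.0092, -0.0006, 255]]
```

servo_tool:
  steps:
    - [0, 0, 0, 0, 0.0023, -0.0028, 255]
    - [0, 0, 0, 0, 0.0042, -0.0057, 255]
    - [0, 0, 0, 0, 0.0063, -0.0086, 255]
    - [0, 0, 0, -0.0001, 0.0085, -0.0113, 255]
    - [0, 0, 0, -0.0001, 0.0109, -0.014, 255]
    - [0, 0, 0, -0.0002, 0.0133, -0.0165, 255]
    - [0, 0, 0, -0.0002, 0.0159, -0.0188, 255]
    - [0, 0, 0, -0.0003, 0.0187, -0.0211, 255]
    - [0, 0, 0, -0.0003, 0.0215, -0.0232, 255]
    - [0, 0, 0, -0.0003, 0.0244, -0.0252, 255]

```text
t: 30.7
tool_pos: [0.5242, -0.1791, 0.206]
orientation: [0.0, 0.733, 0.68, -0.0]
force: [2.0, -2.2, 4.4]
width: 0.316
finger_force: 40.2
```

servo_tool:
  steps:
    - [0, 0, 0, -0.0001, 0.0026, -0.0016, 255]
    - [0, 0, 0, -0.0001, 0.0053, -0.003, 255]
    - [0, 0, 0, -0.0002, 0.0081, -0.0044, 255]
    - [0, 0, 0, -0.0002, 0.0109, -0.0056, 255]
    - [0, 0, 0, -0.0003, 0.0138, -0.0068, 255]
    - [0, 0, 0, -0.0003, 0.0167, -0.0077, 255]
    - [0, 0, 0, -0.0004, 0.0196, -0.0086, 255]
    - [0, 0, 0, -0.0004, 0.0226, -0.0093, 255]
    - [0, 0, 0, -0.0005, 0.0256, -0.0099, 255]
    - [0, 0, 0, -0.0005, 0.0287, -0.0104, 255]

```text
t: 31.7
tool_pos: [0.5525, -0.1816, 0.2161]
orientation: [-0.0, 0.733, 0.68, -0.0]
force: [0.7, -1.5, 2.7]
width: 0.313
finger_force: 40.1
```

servo_tool:
  steps:
    - [0, 0, 0, -0.0001, 0.003, -0.0003, 255]
    - [0, 0, 0, -0.0001, 0.0061, -0.0005, 255]
    - [0, 0, 0, -0.0002, 0.0092, -0.0006, 255]
    - [0, 0, 0, -0.0002, 0.0092, -0.0006, 255]
    - [0, 0, 0, -0.0002, 0.0092, -0.0006, 255]
    - [0, 0, 0, -0.0002, 0.0092, -0.0006, 255]
    - [0, 0, 0, -0.0002, 0.0092, -0.0006, 255]
    - [0, 0, 0, -0.0002, 0.0092, -0.0006, 255]
    - [0, 0, 0, -0.0002, 0.0092, -0.0006, 255]
    - [0, 0, 0, -0.0002, 0.0092, -0.0006, 255]

```text
t: 32.7
tool_pos: [0.5616, -0.1824, 0.2167]
orientation: [-0.0, 0.733, 0.68, -0.0]
force: [0.6, -0.7, 0.4]
width: 0.315
finger_force: 39.9
```

```bash
python3 -c "
from crank import *
x=[.0032,-.0701,.0705];rep(x[:2],x[2])"
```

```text
t 32.7 p [0.0031 0.0003] cmd [0.0032 0.0006] a -0.0014332515306798074 r-T -0.00010640372486823979 Frad 0.3524091706019064 Ftan 0.655731330401983 Fy [-0.6662] ff 39.88513112068176 qv 0.0005590193178879834
```

servo_tool:
  steps:
    - [0, 0, 0, 0, 0, 0, 165]
    - [0, 0, 0, 0, 0, 0, 150]
    - [0, 0, 0, 0, 0, 0, 130]
    - [0, 0, 0, 0, 0, 0, 100]
    - [0, 0, 0, 0, 0, 0, 60]
    - [0, 0, 0, 0, 0, 0, 20]
    - [0, 0, 0, 0, 0, 0, 0]
    - [0, 0, 0, 0, 0, 0, 0]
    - [0, 0, 0, 0, 0, -0.005, 0]
    - [0, 0, 0, 0, 0, -0.015, 0]

```text
t: 33.7
tool_pos: [0.5612, -0.1822, 0.2315]
orientation: [-0.001, 0.733, 0.68, -0.0]
force: [-1.3, -0.6, -0.6]
width: 0.998
finger_force: 0.0
```

servo_tool:
  steps:
    - [0, 0, 0, 0, 0, -0.02, 0]
    - [0, 0, 0, 0, 0, -0.045, 0]
    - [0, 0, 0, 0, 0, -0.07, 0]
    - [0, 0, 0, 0, 0, -0.095, 0]
    - [0, 0, 0, 0, 0, -0.115, 0]
    - [0, 0, 0, 0, 0, -0.13, 0]
    - [0, 0, 0, 0.01, 0, -0.13, 0]
    - [0, 0, 0, 0.03, 0, -0.13, 0]
    - [0, 0, 0, 0.055, 0, -0.13, 0]
    - [0, 0, 0, 0.08, 0, -0.13, 0]

```text
t: 34.7
tool_pos: [0.5673, -0.1012, 0.3604]
orientation: [-0.001, 0.733, 0.68, -0.0]
force: [-0.2, 0.5, -0.8]
width: 0.999
finger_force: 0.0
```

servo_tool:
  steps:
    - [0, 0, 0, 0.02, 0, 0, 0]
    - [0, 0, 0, 0.035, 0, 0, 40]
    - [0, 0, 0, 0.045, 0, 0, 80]
    - [0, 0, 0, 0.05, 0, 0, 120]
    - [0, 0, 0, 0.05, 0, 0, 160]
    - [0, 0, 0, 0.05, 0, 0, 200]
    - [0, 0, 0, 0.05, 0, 0, 255]
    - [0, 0, 0, 0.05, 0, 0, 255]
    - [0, 0, 0, 0.05, 0, 0, 255]
    - [0, 0, 0, 0.05, 0, 0, 255]

```text
t: 35.7
tool_pos: [0.5714, -0.0531, 0.3619]
orientation: [0.0, 0.733, 0.68, -0.0]
force: [-0.2, 0.3, -0.1]
width: -0.0
finger_force: 0.0
```

```bash
python3 - <<'E'
from h import *
from rig import vision
import cv2
p=vision.snapshot("wrist"); im=p["pixels"].copy(); K,R,t=map(np.array,(p["K"],p["R"],p["t"]))
def pr(X): u=K@(R@np.array(X)+t); return u[:2]/u[2]
uv=pr((.5803,.0554,.287)); print("pred",uv); cv2.circle(im,tuple(int(v) for v in uv),3,(0,0,255),-1)
for n in("knob_top","lock_pin"):
    for m in vision.masks_of(p,n)[:2]: print(n,m["confidence"],m["rect"])
cv2.imwrite("pics/w3.png",im); print("cam",-R.T@t); goto([.5803,.0554,.31])
E
```

```text
pred [321.9926  22.7555]
knob_top 0.68 [306.8, 0.6, 38.7, 53.3]
lock_pin 0.59 [302.4, 4.0, 42.0, 50.5]
cam [0.5764 0.0124 0.5043]
t 35.85 pos [ 0.5715 -0.0529  0.3619] F [ 0.2426  0.3368 -0.1262] w -0.0016223339399138795
rot [0.     0.     0.0014] shift [0.1087 0.0007 0.0519]
```

View pics/w3.png

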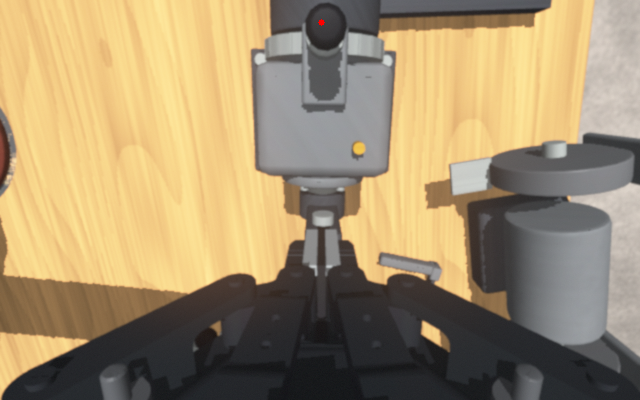

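The knob shows at (326,26), 4 px right of and 3 px below my mark, so I correct by about +2.5 mm in x and -2 mm in y and go above it.

servo_tool:
  steps:
    - [0, 0, 0, 0.02, 0.001, 0, 255]
    - [0, 0, 0, 0.04, 0.001, 0, 255]
    - [0, 0, 0, 0.06, 0.002, 0, 255]
    - [0, 0, 0, 0.08, 0.003, 0, 255]
    - [0, 0, 0, 0.095, 0.003, 0, 255]
    - [0, 0, 0, 0.107, 0.003, 0.01, 255]
    - [0, 0, 0, 0.107, 0.003, 0.03, 255]
    - [0, 0, 0, 0.107, 0.003, 0.045, 255]
    - [0, 0, 0, 0.107, 0.003, 0.055, 255]
    - [0, 0, 0, 0.107, 0.003, 0.063, 255]

```text
t: 36.85
tool_pos: [0.5821, 0.0534, 0.2973]
orientation: [-0.001, 0.733, 0.68, -0.001]
force: [0.1, 0.2, 1.0]
width: -0.002
finger_force: 0.0
```

servo_tool:
  steps:
    - [0, 0, 0, 0, 0, 0.001, 255]
    - [0, 0, 0, 0, 0, 0.002, 255]
    - [0, 0, 0, 0, 0, 0.003, 255]
    - [0, 0, 0, 0, 0, 0.004, 255]
    - [0, 0, 0, 0, 0, 0.005, 255]
    - [0, 0, 0, 0, 0, 0.006, 255]
    - [0, 0, 0, 0, 0, 0.008, 255]
    - [0, 0, 0, 0, 0, 0.01, 255]
    - [0, 0, 0, 0, 0, 0.012, 255]
    - [0, 0, 0, 0, 0, 0.014, 255]

```text
t: 37.85
tool_pos: [0.5825, 0.0537, 0.2854]
orientation: [0.0, 0.733, 0.68, 0.0]
force: [-2.6, 0.1, 3.5]
width: 0.0
finger_force: 1.6
```

servo_tool:
  steps:
    - [0, 0, 0, 0, 0, 0.001, 255]
    - [0, 0, 0, 0, 0, 0.002, 255]
    - [0, 0, 0, 0, 0, 0.003, 255]
    - [0, 0, 0, 0, 0, 0.004, 255]
    - [0, 0, 0, 0, 0, 0.005, 255]
    - [0, 0, 0, 0, 0, 0.006, 255]
    - [0, 0, 0, 0, 0, 0.007, 255]
    - [0, 0, 0, 0, 0, 0.008, 255]
    - [0, 0, 0, 0, 0, 0.009, 255]
    - [0, 0, 0, 0, 0, 0.01, 255]

```text
t: 38.85
tool_pos: [0.5825, 0.0537, 0.2748]
orientation: [0.0, 0.733, 0.68, 0.0]
force: [-0.2, -0.1, 4.1]
width: 0.001
finger_force: 1.6
```

Going freely into the notch (4 N only). On to home.

servo_tool:
  steps:
    - [0, 0, 0, 0, 0, 0.001, 255]
    - [0, 0, 0, 0, 0, 0.0015, 255]
    - [0, 0, 0, 0, 0, 0.002, 255]
    - [0, 0, 0, 0, 0, 0.0025, 255]
    - [0, 0, 0, 0, 0, 0.003, 255]
    - [0, 0, 0, 0, 0, 0.0035, 255]
    - [0, 0, 0, 0, 0, 0.004, 255]
    - [0, 0, 0, 0, 0, 0.0045, 255]
    - [0, 0, 0, 0, 0, 0.0045, 255]
    - [0, 0, 0, 0, 0, 0.0045, 255]

```text
t: 39.85
tool_pos: [0.5825, 0.0537, 0.271]
orientation: [0.0, 0.733, 0.68, 0.0]
force: [-2.3, -0.1, 5.3]
width: -0.001
finger_force: 2.5
```

servo_tool:
  steps:
    - [0, 0, 0, 0, 0, 0.0003, 255]
    - [0, 0, 0, 0, 0, 0.0006, 255]
    - [0, 0, 0, 0, 0, 0.0009, 255]
    - [0, 0, 0, 0, 0, 0.0012, 255]
    - [0, 0, 0, 0, 0, 0.0012, 255]
    - [0, 0, 0, 0, 0, 0.0012, 255]
    - [0, 0, 0, 0, 0, 0.0012, 255]
    - [0, 0, 0, 0, 0, 0.0012, 255]
    - [0, 0, 0, 0, 0, 0.0012, 255]
    - [0, 0, 0, 0, 0, 0.0012, 255]

```text
t: 40.85
tool_pos: [0.5826, 0.0537, 0.271]
orientation: [0.0, 0.733, 0.68, 0.0]
force: [-3.8, 0.8, 8.5]
width: -0.002
finger_force: 4.2
```

The pin has stopped at 0.271 with the force rising, so it is home. Backing off.

servo_tool:
  steps:
    - [0, 0, 0, 0, 0, -0.003, 255]
    - [0, 0, 0, 0, 0, -0.01, 255]
    - [0, 0, 0, 0, 0, -0.02, 255]
    - [0, 0, 0, 0, 0, -0.035, 255]
    - [0, 0, 0, 0, 0, -0.05, 255]
    - [0, 0, 0, 0, 0, -0.065, 255]
    - [0, 0, 0, 0, 0, -0.08, 255]
    - [0, 0, 0, 0, 0, -0.09, 255]
    - [0, 0, 0, 0, 0, -0.095, 255]
    - [0, 0, 0, 0, 0, -0.095, 255]

```text
t: 41.85
tool_pos: [0.5827, 0.0537, 0.3652]
orientation: [0.0, 0.733, 0.68, 0.0]
force: [0.6, -0.7, -0.2]
width: -0.002
finger_force: 0.0
```

```bash
python3 - <<'E'
from rig import vision
import cv2
p=vision.snapshot("side"); q=vision.snapshot("side")
cv2.imwrite("pics/s2.png",cv2.resize(q["pixels"][150:380,250:500],None,fx=2.4,fy=2.4,interpolation=2))
E
```

```text
(no output)
```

View pics/s2.png

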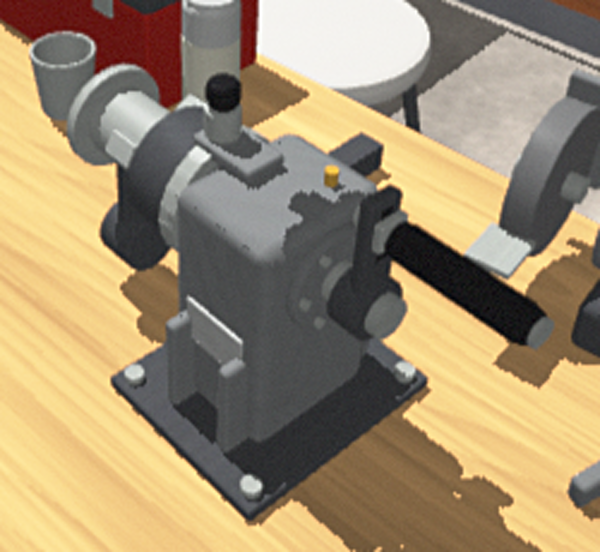

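The knob, now at (223,92), sits lower on its guide than before. The crank is upright, the lug hangs down, and the arm is clear.

```bash
python3 -c "
from rig import arm
print(arm.close_job())"
```

```text
the job is handed in; nothing more can be done
None
```

I cranked two full clockwise turns under control, pressed the lock pin home with the lug hanging straight down, moved the arm clear and handed the job in at about 42 s; no verdict was returned.

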